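# Restock the sloped label rail

### The arm

A 7-joint arm with a two-finger parallel gripper is mounted at the origin on the work surface. World frame = base frame: x ahead of the robot, y to its left, z up, the work surface at z = 0. Lengths are in m, angles in rad, forces in N, time in s.
With the tool pointing down it reaches from about 0.4 to 0.85 m from the base axis. Payload 4.5 kg.
Tool frame: the origin (TCP) lies on the front face of the gripper's body, between the roots of the fingers; the fingertips stand 73 mm ahead of it and the grasp point (between the pads) lies robot.grip_depth ahead of it (robot.grip_depth is the distance from the TCP to the grasp point, in m); z points along the fingers, y is the line along which they close (so a half turn about z gives the same grasp; the last joint's range is limited). The gripper opens to 85 mm and grips with 20 to 120 N. Pads are 22 mm wide; open, the fingers measure 114 mm over their backs; the gripper's body (76 mm by 85 mm) begins 54 mm behind the grasp point. The pads swing forward as they close: fully open they stand 13 mm farther back than shut.
Start: joints at [1.358, 0.689, -0.195, 1.565, 0.157, 0.902, -0.215], TCP at [0.153, -0.606, 0.304] pointing down, gripper open.
Joint ranges: [-3.01, 3.01], [-0.46, 2.08], [-1.47, 1.51], [0.13, 2.56], [-1, 4.14], [0.04, 2.09], [-2.66, 2.66]. Speed limits (rad/s): [2.57, 2.57, 3.14, 3.14, 3.14, 3.14, 3.14].

### API

Orientations are given as a unit quaternion [x, y, z, w].
In Python, from station import status, optics, ticket, robot gives the robot as it stands.
- The arm moves only by the tool jog_arm, never from a script. Its argument "motion" is a list that holds one entry, the list of rows, each a list of 6 numbers: the shift along the tool's x, y, z as a fraction of full scale, then the turn, a rotation vector about the tool's x, y, z as a fraction of full scale. A call has exactly 8 rows; each row is the pose to reach, as a shift and turn from the pose commanded when the call began, along the tool's axes at that moment; what a row does not reach only later rows make up. Full scale, the value 1, is 0.2 m for a shift and pi/2 rad for a turn. A row lasts 1/10 s, in which the tool goes at most 50 mm and 8.59 degrees, less where a joint would pass 70% of its speed; a pose out of reach is approached as far as the arm can. A call with a number of a shift or a turn outside -1 to 1 is refused whole. A call with a gripper value outside its range is refused whole. "grip" is the gripper command: -1 is shut, 1 is fully open, values between are in proportion, set as the call begins (left out, the last holds). The fingers move at their own pace and stop on an object; the grip force is fixed at half the most. Time passes only in rows, so rows that repeat a pose let the fingers close, or fill a call up. It gives the time, the measured TCP pose, the force, the opening and the grip force at its end, in the units of the state.
- status.state(): the state, without advancing time (a new reading comes with each control period).
- optics.get_image(name): name is "scene" or "top" or "wrist"; returns (picture, depth): 480x640x3 uint8, red, green, blue; 480x640 float32, m along the optical axis (not along the pixel's ray), 0 where there is no reading.
- optics.get_calibration(name): a dict with "vertical_fov" (degrees; the focal length in pixels is half the picture's height over the tangent of half this angle, whatever the lens; pixels are square), "cx", "cy" (the principal point, pixels), "distortion" ([k1, k2, p1, p2, k3] as OpenCV has them; the pictures are not rectified), "T" (4x4, takes a point from camera to world coordinates). Camera axes: x right, y down, z forward; pixel columns grow to the right and rows downward; lengths in m; the calibration is good to about 2 mm. A picture is of the moment at which its call begins: read the wrist's pose just before it. get_calibration takes no time and is no camera call; for the wrist camera it gives the pose at the moment of the call.
- ticket.hand_in(): hands the job in; it is judged then, once.
The state is a dict: "t": time; "joints": joint angles; "joint_velocities": joint speeds; "joint_torque": joint torques, N m; "tool_pos": TCP position; "tcp_rot": TCP orientation; "wrist_force": force on the tool from outside, world axes, zero at the start; "ft_torque": the same for the moment, N m; "opening": finger opening in m; "grasp_force": force on a finger pad.
Only numpy, scipy, OpenCV 4.12 (cv2) and the standard library are available. Lean on these libraries where they do the work, as an engineer would, in place of code of your own. Each camera call takes 0.05 s, during which the arm holds its last target. There are 200 camera calls.

### The job

Restock the label rail: first put every empty cardboard core from the sloped rail into the blue bin. Then lift every fresh label roll off its spindle post and stand it on the rail, flat on the sloped face and close against the lip, well within the rail's ends, and last of all swing the keeper bar fully shut in front of them. Leave the white bottle and jar where they are.

Things in the scene. Friction and masses are not known exactly. Their poses are not given: they have to be found in the camera images.
- roll0: fresh label roll, a white paper ring 54 mm in outside diameter and 60 mm tall with a 27 mm bore right through; origin at its centre, z along its bore; both ends alike. It starts upright on one of the stand's four posts. Rolls that are not there read None (3 to 4 are present)
- roll1: fresh label roll, a white paper ring 54 mm in outside diameter and 60 mm tall with a 27 mm bore right through; origin at its centre, z along its bore; both ends alike. It starts upright on one of the stand's four posts. Rolls that are not there read None (3 to 4 are present)
- roll2: fresh label roll, a white paper ring 54 mm in outside diameter and 60 mm tall with a 27 mm bore right through; origin at its centre, z along its bore; both ends alike. It starts upright on one of the stand's four posts. Rolls that are not there read None (3 to 4 are present)
- roll3: fresh label roll, a white paper ring 54 mm in outside diameter and 60 mm tall with a 27 mm bore right through; origin at its centre, z along its bore; both ends alike. It starts upright on one of the stand's four posts. Rolls that are not there read None (3 to 4 are present)
- core0: empty cardboard core, a tube 32 mm in outside diameter, 60 mm tall, 3 mm wall, 20 g; origin at its centre, z along the tube. It starts standing on the sloped rail. Cores that are not there read None (2 to 4 are present)
- core1: empty cardboard core, a tube 32 mm in outside diameter, 60 mm tall, 3 mm wall, 20 g; origin at its centre, z along the tube. It starts standing on the sloped rail. Cores that are not there read None (2 to 4 are present)
- core2: empty cardboard core, a tube 32 mm in outside diameter, 60 mm tall, 3 mm wall, 20 g; origin at its centre, z along the tube. It starts standing on the sloped rail. Cores that are not there read None (2 to 4 are present)
- core3: empty cardboard core, a tube 32 mm in outside diameter, 60 mm tall, 3 mm wall, 20 g; origin at its centre, z along the tube. It starts standing on the sloped rail. Cores that are not there read None (2 to 4 are present)
- rail: fixed narrow dark steel rail on two legs, 340 mm long, its flat upper face 44 mm deep (narrower than a roll) and sloped 15 degrees, the low edge towards the robot with a lip along it 4 mm thick and 6 mm proud of the face. Origin on the upper face at the foot of the lip, mid-length, 110 mm above the bench; x runs up the slope away from the lip, y along the rail, z square to the face (so it leans 15 degrees towards the robot's side). Nothing stands above the face but the lip
- stand: fixed spindle stand: round grey base 216 mm across and 12 mm thick with four upright steel posts 19 mm in diameter, 70 mm tall above the base (they stand 10 mm above a roll), tips tapered, at (+-55, +-55) mm from the origin; origin at the centre of the underside, z up
- bin: loose blue open-topped bin, outside 130 (x) by 180 (y) by 70 mm tall, 4 mm walls and floor, 0.5 kg; origin at the centre of its underside
- keeper (a joint): swing angle of the keeper, a level steel bar 300 mm long, 8 mm thick and 14 mm tall, 135 mm above the bench, turning about an upright pivot at the rail's +y end; 0 = shut, lying along the rail in front of the rolls (34 mm in front of the lip, where it meets a hard stop), growing to 1.7 rad as it swings out towards the robot (clockwise seen from above). Light friction (0.08 N m), no spring: it stays where it is left
- keeper_knob (a point): point on the upright round black knob of the keeper, 14 mm in diameter, its top 15 mm above this point, the tab it stands on 28 mm below; it stands on a small tab 18 mm outside the bar's centre line (robot's side when shut), 171 mm from the pivot
- keeper_pivot (a point): the keeper's upright pivot axis, at the height of the bar
- bottle: bystander: white plastic bottle, 64 mm in diameter, 150 mm tall, origin under its centre
- jar: bystander: white plastic jar, 60 mm in diameter, 80 mm tall, origin under its centre

How it is judged:
By the outcome, as a careful person would: the job done as asked, in the order asked, and still so for the second after the job is handed in, with the robot touching nothing.
Of roll0, roll1, roll2, roll3 only 3 to 4 are there at a start; the rules pass over those that are not, and their reading is None.
Of core0, core1, core2, core3 only 2 to 4 are there at a start; the rules pass over those that are not, and their reading is None.
At some moment in a run one of bin may be knocked a few centimetres aside while the robot is not near it.
It also fails if it takes over 210 s, if anything falls off the work surface, if the arm or the gripper's body presses on something with over 40 N, if the wrist force passes 120 N, or if a joint passes its speed limit or range.

## Working session

There is one attempt and no reset: what is moved stays moved. The work goes in short steps, Python scripts to look and compute and a tool call to move; the robot and the scene stay as the last step left them, time stands still between calls to the robot, and variables do not carry over. Pictures are saved under pics/ and viewed, at most 14 in all, crops included, and the job is handed in when it is done.

Besides the shell and the picture viewer there is one more tool, called after ">>>" in YAML: its name, and indented under it one key for each argument. jog_arm: Moves the arm, as the interface text tells. Its arguments: {"type":"object","properties":{"motion":{"type":"array"},"grip":{"type":"number"}},"required":["motion"]}

```bash
ls; mkdir -p pics; python3 - <<'E'
from station import status, optics, ticket, robot
import cv2,numpy as np
print(robot.grip_depth); s=status.state(); print(s)
for n in ("scene","top"):
    im,d=optics.get_image(n); cv2.imwrite(f"pics/{n}0.png",im[:,:,::-1]); np.save(f"pics/{n}0.npy",d)
    print(n,optics.get_calibration(n))
E
```

```text
pics
0.0539
{'t': 0.0, 'joints': array([ 1.35782666,  0.6900222 , -0.19450964,  1.56636828,  0.15732677,
        0.90250435, -0.21509591]), 'joint_velocities': array([-8.32710923e-04, -1.45054483e-04, -7.12610919e-04,  1.57962614e-04,
        7.61026895e-04, -3.98736736e-04,  3.80035289e-05]), 'joint_torque': array([-2.45051488e-04, -5.39603662e+01, -1.26633111e+00, -1.58543569e+01,
        9.14650562e-03,  9.42587183e-03,  1.04796683e-05]), 'tool_pos': array([ 0.15249328, -0.60556642,  0.30305351]), 'tcp_rot': array([ 9.92390845e-01,  1.23123925e-01, -1.96320323e-04, -9.33260116e-04]), 'wrist_force': array([ 1.03098198, -0.02499851,  0.79710304]), 'ft_torque': array([-0.00301691,  0.0250964 , -0.0213905 ]), 'grasp_force': 0.0, 'opening': 0.08551218363269845}
scene {'vertical_fov': 44.43338413241523, 'cx': 321.60431881724475, 'cy': 251.847210795869, 'distortion': array([-0.16329976,  0.        ,  0.        ,  0.        ,  0.        ]), 'T': array([[-0.79818854,  0.43787067, -0.41372011,  1.08350406],
       [ 0.60239926,  0.57653169, -0.55202024,  0.6102473 ],
       [-0.00319071, -0.68984092, -0.72395395,  0.94332905],
       [ 0.        ,  0.        ,  0.        ,  1.        ]])}
top {'vertical_fov': 52.81331971342837, 'cx': 317.3646286291174, 'cy': 233.3080048718892, 'distortion': array([-0.12404345,  0.        ,  0.        ,  0.        ,  0.        ]), 'T': array([[-0.02676842, -0.99700052,  0.07261822,  0.54085459],
       [-0.99963189,  0.0270187 ,  0.00246631, -0.01678645],
       [-0.00442096, -0.07252547, -0.99735676,  1.16381241],
       [ 0.        ,  0.        ,  0.        ,  1.        ]])}
```

View pics/top0.png

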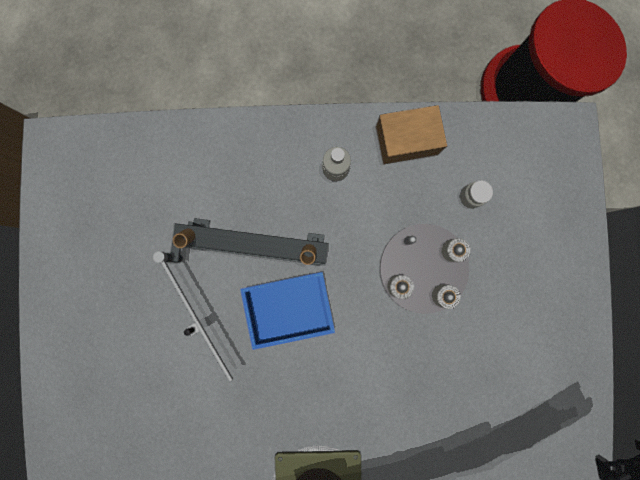

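View pics/scene0.png

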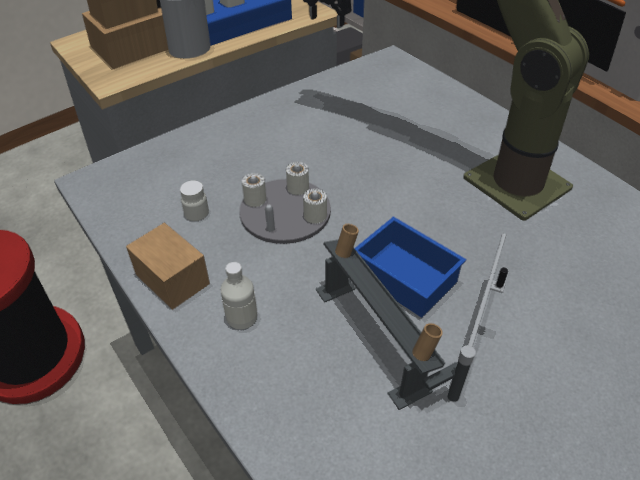

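The top view shows cores at (183,239) and (308,256), and rolls at (402,286), (448,296) and (458,250). The bin is at (288,310), the rail runs from (175,235) to (327,252), and the keeper is open with its pivot at (159,257) and its knob near (190,330). The scene view confirms 2 cores and 3 rolls, all standing.

```bash
cat > h.py <<'E'
import numpy as np, cv2
from station import status, optics
from scipy.spatial.transform import Rotation as R
def K(c):
    f=240/np.tan(np.radians(c["vertical_fov"])/2); return np.array([[f,0,c["cx"]],[0,f,c["cy"]],[0,0,1.]])
def rays(c,uv):
    p=cv2.undistortPoints(np.array(uv,float).reshape(-1,1,2),K(c),c["distortion"])[:,0]
    return np.c_[p,np.ones(len(p))]
def cloud(c,d):
    v,u=np.mgrid[0:480,0:640]; r=rays(c,np.c_[u.ravel(),v.ravel()])*d.reshape(-1,1)
    return (r@c["T"][:3,:3].T+c["T"][:3,3]).reshape(480,640,3)
def onz(c,uv,z):
    r=rays(c,uv)@c["T"][:3,:3].T; o=c["T"][:3,3]; return o+r*((z-o[2])/r[:,2])[:,None]
def proj(c,P):
    T=np.linalg.inv(c["T"]); P=np.atleast_2d(P)
    return cv2.projectPoints(P.astype(float),cv2.Rodrigues(T[:3,:3])[0],T[:3,3],K(c),c["distortion"])[0][:,0]
def rot(q=None): return R.from_quat(status.state()["tcp_rot"] if q is None else q).as_matrix()
E
python3 - <<'E'
from h import *
c=optics.get_calibration("top"); d=np.load("pics/top0.npy"); W=cloud(c,d)
im=cv2.imread("pics/top0.png")
def region(u0,v0,u1,v1,lo,hi):
    P=W[v0:v1,u0:u1].reshape(-1,3); m=(P[:,2]>lo)&(P[:,2]<hi); return P[m]
print("bench z",np.median(W[400:430,60:160,2]))
for n,(u,v) in dict(c0=(183,239),c1=(308,256)).items():
    P=region(u-14,v-14,u+14,v+14,.145,.20); print(n,len(P),P.mean(0),P.min(0),P.max(0))
for n,(u,v) in dict(r0=(402,286),r1=(448,296),r2=(458,250)).items():
    P=region(u-16,v-16,u+16,v+16,.062,.076); e=cv2.minEnclosingCircle(P[:,:2].astype(np.float32)); print(n,len(P),P.mean(0),e)
    P=region(u-6,v-6,u+6,v+6,.077,.095);print('  post',len(P),P.mean(0) if len(P) else 0)
P=region(232,5+220,290,262,.10,.135)
A=np.c_[P[:,:2],np.ones(len(P))]; k=np.linalg.lstsq(A,P[:,2],rcond=None)[0]; print("plane",k,np.degrees(np.arctan(np.hypot(*k[:2]))),np.degrees(np.arctan2(k[1],k[0])))
P=region(168,215,335,270,.095,.14); print("rail rect",cv2.minAreaRect(P[:,:2].astype(np.float32)), len(P))
P=region(235,265,340,355,.06,.08); print("bin",cv2.minAreaRect(P[:,:2].astype(np.float32)),np.median(P[:,2]))
P=region(165,255,245,390,.12,.15); print("bar",cv2.minAreaRect(P[:,:2].astype(np.float32)),np.median(P[:,2]))
P=region(175,315,205,345,.15,.2); print("knob",len(P),P.mean(0) if len(P) else 0)
P=region(150,245,170,268,.1,.3); print("pivot",P[P[:,2]>P[:,2].max()-.01].mean(0))
for n,b in dict(rail=(165,210,335,270),keep=(145,240,255,390)).items():
    x=cv2.resize(im[b[1]:b[3],b[0]:b[2]],None,fx=4,fy=4,interpolation=cv2.INTER_CUBIC); cv2.imwrite(f"pics/{n}1.png",np.clip(x*1.5,0,255))
E
```

```text
bench z 0.00013353135950566752
c0 188 [0.60941201 0.27032712 0.16354676] [0.5904297  0.25496611 0.1454992 ] [0.62740546 0.28700588 0.18033416]
c1 150 [0.5678369  0.0070051  0.16547978] [ 0.55048245 -0.0082706   0.14524655] [0.58651999 0.02272348 0.17875926]
r0 333 [ 0.494122   -0.20102297  0.07167941] ((0.49355146288871765, -0.20150208473205566), 0.02665051445364952)
  post 36 [ 0.49433431 -0.19946133  0.07990139]
r1 374 [ 0.46873896 -0.30673118  0.07166037] ((0.4685205817222595, -0.3074028789997101), 0.027487900108098984)
  post 38 [ 0.46819698 -0.30667     0.08086796]
r2 359 [ 0.57441542 -0.33429032  0.07161651] ((0.5737506151199341, -0.3351355791091919), 0.02751302719116211)
  post 39 [ 0.57395751 -0.33282982  0.08038439]
plane [ 0.19756526 -0.03062648  0.00177792] 11.30580154360617 -8.811827816056626
rail rect ((0.5996971130371094, 0.14351432025432587), (0.10405883193016052, 0.35593658685684204), 0.11319403350353241) 3204
bin ((0.44772249460220337, 0.05964377522468567), (0.13964204490184784, 0.1921837478876114), 10.454208374023438) 0.07004718026339685
bar ((0.43717217445373535, 0.2599920332431793), (0.30133265256881714, 0.03435012325644493), 27.812902450561523) 0.14099692494278715
knob 60 [0.41901525 0.25609835 0.17429062]
pivot [0.57170564 0.324418   0.14661656][ WARN:0@0.218] global loadsave.cpp:1063 imwrite_ Unsupported depth image for selected encoder is fallbacked to CV_8U.
```

View pics/rail1.png

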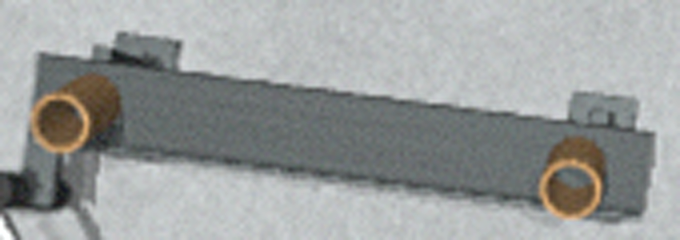

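View pics/keep1.png

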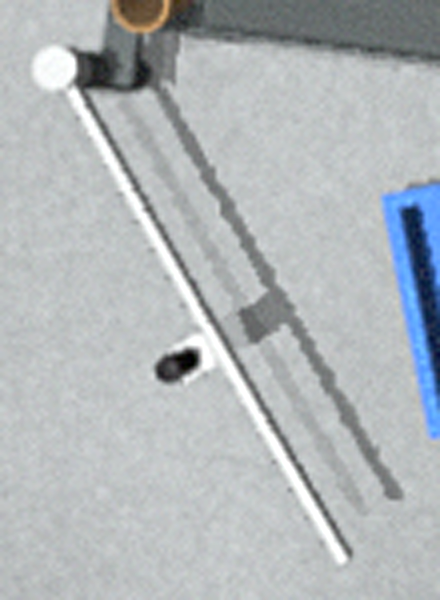

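The crops show the rail corners at (174.5,223), (328.5,243) and (325.5,264) in full-image pixels. The core rims are centred at about (180,240.5) and (307.5,257), and the knob top is at about (187,332).

```bash
python3 - <<'E'
from h import *
from scipy.optimize import least_squares
c=optics.get_calibration("top")
px=np.array([[328.4,242.6],[174.1,222.6],[325.3,263.9]]); L=np.array([[44,-170,0],[44,170,0],[-4,-170,6]])/1e3
def pose(p): return R.from_euler('zy',[p[2],-np.radians(15)]).as_matrix(), np.array([p[0],p[1],.11])
def f(p):
    M,o=pose(p); a=(proj(c,L@M.T+o)-px).ravel()
    e=proj(c,np.array([[-4,-170,6],[-4,120,6]])/1e3@M.T+o); q=np.array([197.6,249.1]); t=e[1]-e[0]; n=np.array([-t[1],t[0]])/np.hypot(*t)
    return np.r_[a,n@(q-e[0])]
s=least_squares(f,[.57,.14,-.13]); M,o=pose(s.x); print("rail",s.x,np.degrees(s.x[2]),s.fun.round(2)); np.savez("rail.npz",M=M,o=o)
print(M)
def onrail(uv,z):
    r=rays(c,[uv])[0]@c["T"][:3,:3].T; O=c["T"][:3,3]; n=M[:,2]; t=(z-(O-o)@n)/(r@n); return M.T@(O+r*t-o)
for n,uv in dict(c0=(180.0,240.4),c1=(307.3,257.0)).items(): print(n,onrail(uv,.06))
d=np.load("pics/top0.npy"); W=cloud(c,d)
# core fits by cylinder in rail frame
for n,(u,v) in dict(c0=(183,239),c1=(308,256)).items():
    P=W[v-18:v+18,u-18:u+18].reshape(-1,3); Q=(P-o)@M; Q=Q[(Q[:,2]>.055)&(Q[:,2]<.066)]; print(n,Q.mean(0),np.ptp(Q,0),cv2.minEnclosingCircle(Q[:,:2].astype(np.float32)))
for y in(-.09,0,.09): print(y, M@[.027,y,.03]+o)
print("knob top",onz(c,[(187,331.5)],.178), "pivot top",onz(c,[(145+54/4,240+68/4)],.147))
E
```

```text
rail [ 0.5799358   0.13702626 -0.15362092] -8.801830537585975 [ 0.03 -0.21 -0.45  0.5   0.32  0.42 -0.73]
[[ 9.54550594e-01  1.47803467e-01 -2.58819045e-01]
 [-1.53017409e-01  9.88223493e-01 -6.93889390e-18]
 [ 2.55771061e-01  3.96038197e-02  9.65925826e-01]]
c0 [0.0218356  0.13746835 0.06      ]
c1 [ 0.0204145  -0.12770488  0.06      ]
c0 [0.02055846 0.13265665 0.05633995] [0.02864086 0.02836048 0.00393199] ((0.020684005692601204, 0.13953208923339844), 0.01604996994137764)
c1 [ 0.02210179 -0.1267983   0.06202598] [0.03164722 0.03088122 0.01072815] ((0.02179580368101597, -0.12797591090202332), 0.01629243604838848)
-0.09 [0.58464178 0.04395468 0.14231925]
0 [0.5979441  0.13289479 0.14588359]
0.09 [0.61124641 0.22183491 0.14944794]
knob top [[0.41840132 0.25781077 0.178     ]] pivot top [[0.57338186 0.32612493 0.147     ]]
```

```bash
cat >> h.py <<'E'
def railpose():
    z=np.load("rail.npz"); return z["M"],z["o"]
def toolR(tilt=True):   # tool x = rail x (or its level heading), z into the face / down
    M,_=railpose()
    if tilt: return M@np.diag([1,-1,-1.])
    h=np.arctan2(M[1,0],M[0,0]); return R.from_euler('z',h).as_matrix()@np.diag([1,-1,-1.])
def railtcp(p): M,o=railpose(); return M@np.array(p)+o   # TCP point in rail coords
def plan(wps,start=None):
    s=status.state(); p,Q=(s["tool_pos"],rot(s["tcp_rot"])) if start is None else start
    for n,tp,tQ in wps:
        d=Q.T@(np.array(tp)-p)/.2; w=R.from_matrix(Q.T@tQ).as_rotvec()/(np.pi/2)
        print(n,np.r_[d,w].round(3).tolist())
        r=np.r_[d,w].round(3); p=p+Q@r[:3]*.2; Q=Q@R.from_rotvec(r[3:]*np.pi/2).as_matrix()
E
python3 - <<'E'
from h import *
from scipy.optimize import least_squares
c=optics.get_calibration("top")
px=np.array([[328.4,242.6],[174.1,222.6],[325.3,263.9]]); L=np.array([[44,-170,0],[44,170,0],[-4,-170,6]])/1e3
def pose(p): return R.from_euler('ZY',[p[2],-np.radians(15)]).as_matrix(), np.array([p[0],p[1],.11])
def f(p):
    M,o=pose(p); a=(proj(c,L@M.T+o)-px).ravel()
    e=proj(c,np.array([[-4,-170,6],[-4,120,6]])/1e3@M.T+o); q=np.array([197.6,249.1]); t=e[1]-e[0]; n=np.array([-t[1],t[0]])/np.hypot(*t)
    return np.r_[a,n@(q-e[0])]
s=least_squares(f,[.57,.14,-.13]); M,o=pose(s.x); print("rail",s.x,np.degrees(s.x[2]),s.fun.round(2)); np.savez("rail.npz",M=M,o=o)
W=cloud(c,np.load("pics/top0.npy"))
def onrail(uv,z):
    r=rays(c,[uv])[0]@c["T"][:3,:3].T; O=c["T"][:3,3]; n=M[:,2]; t=(z-(O-o)@n)/(r@n); return M.T@(O+r*t-o)
for n,uv in dict(c0=(180.0,240.4),c1=(307.3,257.0)).items(): print(n,onrail(uv,.06))
for n,(u,v) in dict(c0=(183,239),c1=(308,256)).items():
    P=W[v-18:v+18,u-18:u+18].reshape(-1,3); Q=(P-o)@M; Q=Q[(Q[:,2]>.055)&(Q[:,2]<.066)]; print(n,Q.mean(0),np.ptp(Q,0),cv2.minEnclosingCircle(Q[:,:2].astype(np.float32)))
P=W[225:262,232:290].reshape(-1,3);Q=(P-o)@M; Q=Q[(abs(Q[:,0]-.022)<.012)]; print("face z",Q[:,2].mean(),Q[:,2].std())
T=toolR(); F=toolR(False)
plan([("a",[.32,-.46,.30],F),("b",[.46,-.28,.30],F),("c",[.50,-.12,.30],F),("d",railtcp([.021,-.127,.165]),T),("e",railtcp([.021,-.127,.094]),T)])
E
```

```text
rail [ 0.58002856  0.13745534 -0.14970588] -8.577515191292887 [-0.25 -0.32  0.04  0.63  0.12  0.46 -0.78]
c0 [0.02194726 0.1360011  0.06      ]
c1 [ 0.02063696 -0.13068593  0.06      ]
c0 [0.0221089  0.13489322 0.05942473] [0.03213371 0.03045489 0.00844963] ((0.02153548039495945, 0.1370885968208313), 0.01650812476873398)
c1 [ 0.02077113 -0.13066917  0.05995539] [0.03159701 0.03060145 0.01007536] ((0.020646894350647926, -0.13100619614124298), 0.016140850260853767)
face z -0.044431598075131196 0.058561178859615974
a [0.99, -0.501, 0.016, -0.001, 0.0, 0.253]
b [0.557, -0.995, 0.0, 0.0, 0.0, -0.0]
c [0.078, -0.821, 0.0, 0.0, 0.0, -0.0]
d [0.091, -0.698, 0.126, 0.0, 0.167, -0.0]
e [-0.0, 0.0, 0.355, 0.0, -0.0, -0.0]
```

>>> jog_arm:
  motion:
    - [[0.15, -0.07, 0.0, 0, 0, 0.04], [0.32, -0.16, 0.0, 0, 0, 0.08], [0.5, -0.25, 0.01, 0, 0, 0.13], [0.68, -0.34, 0.01, 0, 0, 0.17], [0.85, -0.43, 0.016, 0, 0, 0.22], [0.99, -0.501, 0.016, 0, 0, 0.253], [0.99, -0.501, 0.016, 0, 0, 0.253], [0.99, -0.501, 0.016, 0, 0, 0.253]]
  grip: 1

```text
t: 0.9
tool_pos: [0.3206, -0.46, 0.3005]
tcp_rot: [0.997, -0.074, -0.0, -0.0]
wrist_force: [-0.1, 0.4, -0.8]
opening: 0.0852
grasp_force: 0.0
```

>>> jog_arm:
  motion:
    - [[0.08, -0.14, 0, 0, 0, 0], [0.18, -0.32, 0, 0, 0, 0], [0.28, -0.5, 0, 0, 0, 0], [0.38, -0.68, 0, 0, 0, 0], [0.48, -0.86, 0, 0, 0, 0], [0.557, -0.995, 0, 0, 0, 0], [0.557, -0.995, 0, 0, 0, 0], [0.557, -0.995, 0, 0, 0, 0]]

```text
t: 1.7
tool_pos: [0.4596, -0.2817, 0.3005]
tcp_rot: [0.997, -0.076, -0.0, 0.001]
wrist_force: [-0.2, -0.6, -0.2]
opening: 0.0858
grasp_force: 0.0
```

>>> jog_arm:
  motion:
    - [[0.01, -0.12, 0, 0, 0, 0], [0.03, -0.27, 0, 0, 0, 0], [0.04, -0.42, 0, 0, 0, 0], [0.06, -0.57, 0, 0, 0, 0], [0.07, -0.72, 0, 0, 0, 0], [0.078, -0.821, 0, 0, 0, 0], [0.078, -0.821, 0, 0, 0, 0], [0.078, -0.821, 0, 0, 0, 0]]

```text
t: 2.5
tool_pos: [0.4996, -0.1231, 0.3007]
tcp_rot: [0.997, -0.077, -0.0, 0.001]
wrist_force: [-0.2, -0.4, 0.3]
opening: 0.0852
grasp_force: 0.0
```

>>> jog_arm:
  motion:
    - [[0.02, -0.12, 0.02, 0, 0.03, 0], [0.04, -0.26, 0.05, 0, 0.06, 0], [0.06, -0.4, 0.08, 0, 0.1, 0], [0.08, -0.54, 0.1, 0, 0.13, 0], [0.091, -0.678, 0.126, 0, 0.167, 0], [0.091, -0.678, 0.126, 0, 0.167, 0], [0.091, -0.678, 0.126, 0, 0.167, 0], [0.091, -0.678, 0.126, 0, 0.167, 0]]

```text
t: 3.3
tool_pos: [0.5388, 0.0078, 0.2758]
tcp_rot: [0.988, -0.077, 0.13, 0.011]
wrist_force: [0.4, 0.7, -0.8]
opening: 0.0856
grasp_force: 0.0
```

```bash
python3 - <<'E'
from h import *
T=toolR(); plan([("e",railtcp([.021,-.131,.165]),T),("e",railtcp([.021,-.131,.094]),T)])
c=optics.get_calibration("wrist"); im,d=optics.get_image("wrist"); cv2.imwrite("pics/w1.png",im[:,:,::-1])
M,o=railpose()
print(proj(c,np.array([[.021,-.131,.06],[0,-.17,0],[.044,-.17,0],[-.004,-.17,.006],[-.004,0,.006],[.044,0,0]])@M.T+o).round())
E
```

```text
e [-0.006, -0.017, 0.003, 0.002, -0.0, -0.003]
e [-0.0, 0.0, 0.355, -0.0, -0.0, -0.0]
[[315. 288.]
 [382. 283.]
 [385. 211.]
 [383. 293.]
 [ 95. 294.]
 [ 87. 212.]]
```

View pics/w1.png

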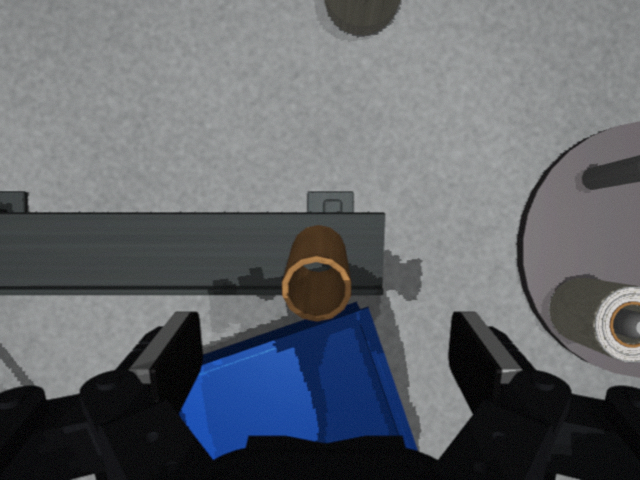

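The wrist view matches the model: core rim at (316,288), rail edges at rows 212 and 293, and rail end at column 385. I'll go down and grip.

>>> jog_arm:
  motion:
    - [[-0.005, -0.015, 0.05, 0, 0, 0], [-0.006, -0.017, 0.12, 0, 0, 0], [-0.006, -0.017, 0.19, 0, 0, 0], [-0.006, -0.017, 0.26, 0, 0, 0], [-0.006, -0.017, 0.32, 0, 0, 0], [-0.006, -0.017, 0.358, 0, 0, 0], [-0.006, -0.017, 0.358, 0, 0, 0], [-0.006, -0.017, 0.358, 0, 0, 0]]

```text
t: 4.15
tool_pos: [0.5564, 0.0115, 0.206]
tcp_rot: [0.989, -0.075, 0.13, 0.01]
wrist_force: [-0.1, 0.2, -0.4]
opening: 0.0853
grasp_force: 0.0
```

>>> jog_arm:
  motion:
    - [[0, 0, 0, 0, 0, 0], [0, 0, 0, 0, 0, 0], [0, 0, 0, 0, 0, 0], [0, 0, 0, 0, 0, 0], [0, 0, 0, 0, 0, 0], [0, 0, 0, 0, 0, 0], [0, 0, 0, 0, 0, 0], [0, 0, 0, 0, 0, 0]]
  grip: -1

```text
t: 4.95
tool_pos: [0.5564, 0.0116, 0.2065]
tcp_rot: [0.989, -0.075, 0.131, 0.01]
wrist_force: [-1.7, -0.5, 5.3]
opening: 0.0298
grasp_force: 59.1
```

>>> jog_arm:
  motion:
    - [[0, 0, -0.05, 0, 0, 0], [0, 0, -0.12, 0, 0, 0], [0, 0, -0.2, 0, 0, 0], [0, 0, -0.3, 0, 0, 0], [0, 0, -0.4, 0, 0, 0], [0, 0, -0.5, 0, 0, 0], [0, 0, -0.5, 0, 0, 0], [0, 0, -0.5, 0, 0, 0]]

```text
t: 5.75
tool_pos: [0.5307, 0.0155, 0.3035]
tcp_rot: [0.989, -0.075, 0.131, 0.01]
wrist_force: [0.3, -0.5, -0.1]
opening: 0.0298
grasp_force: 59.1
```

```bash
cat >> h.py <<'E'
def bin_():
    c=optics.get_calibration("top"); im,d=optics.get_image("top"); W=cloud(c,d).astype(np.float32)
    i=im.astype(int); m=(i[...,2]>i[...,0]+35)&(abs(W[...,2]-.07)<.006)&(W[...,0]<.75)&(W[...,0]>.2)
    r=cv2.minAreaRect(W[m][:,:2].copy()); return r,int(m.sum()),im,W
E
python3 - <<'E'
from h import *
b,n,im,W=bin_(); print(b,n)
T=toolR(); s=status.state(); print(s["tool_pos"],s["opening"],s["grasp_force"])
zt=T[:,2]
for n,g in dict(A=(.456,.016),B=(.440,.104)).items():
    q=np.array([*g,.08])-.054*zt; plan([(n+"up",[q[0],q[1],s["tool_pos"][2]],T),(n,q,T)])
E
```

```text
((0.45681899785995483, 0.05818096548318863), (0.22064578533172607, 0.10472380369901657), 82.84458923339844) 410
[0.53046789 0.01551217 0.30272386] 0.029560837376956195 59.137543839169666
Aup [-0.423, 0.053, -0.114, 0.0, -0.0, -0.001]
A [-0.222, 0.0, 0.824, 0.0, -0.0, 0.0]
Bup [-0.563, -0.37, -0.151, 0.0, -0.0, -0.001]
B [-0.222, 0.0, 0.823, 0.0, -0.0, 0.0]
```

>>> jog_arm:
  motion:
    - [[-0.05, 0.01, -0.02, 0, 0, 0], [-0.15, 0.02, -0.04, 0, 0, 0], [-0.25, 0.03, -0.07, 0, 0, 0], [-0.35, 0.04, -0.1, 0, 0, 0], [-0.423, 0.053, -0.114, 0, 0, 0], [-0.423, 0.053, -0.114, 0, 0, 0], [-0.423, 0.053, -0.114, 0, 0, 0], [-0.423, 0.053, -0.114, 0, 0, 0]]

```text
t: 6.6
tool_pos: [0.4435, 0.0182, 0.3027]
tcp_rot: [0.989, -0.075, 0.131, 0.01]
wrist_force: [-0.3, 0.0, -0.0]
opening: 0.0301
grasp_force: 59.1
```

>>> jog_arm:
  motion:
    - [[-0.03, 0, 0.1, 0, 0, 0], [-0.06, 0, 0.22, 0, 0, 0], [-0.1, 0, 0.36, 0, 0, 0], [-0.14, 0, 0.52, 0, 0, 0], [-0.18, 0, 0.68, 0, 0, 0], [-0.222, 0, 0.824, 0, 0, 0], [-0.222, 0, 0.824, 0, 0, 0], [-0.222, 0, 0.824, 0, 0, 0]]

```text
t: 7.4
tool_pos: [0.4899, 0.0227, 0.1855]
tcp_rot: [0.992, -0.076, 0.098, 0.014]
wrist_force: [0.1, 0.5, 0.2]
opening: 0.0295
grasp_force: 59.4
```

>>> jog_arm:
  motion:
    - [[0, 0, 0, 0, 0, 0], [0, 0, 0, 0, 0, 0], [0, 0, 0, 0, 0, 0], [0, 0, 0, 0, 0, 0], [0, 0, 0, 0, 0, 0], [0, 0, 0, 0, 0, 0], [0, 0, 0, 0, 0, 0], [0, 0, 0, 0, 0, 0]]
  grip: 0.3

```text
t: 8.2
tool_pos: [0.4888, 0.0227, 0.1866]
tcp_rot: [0.992, -0.075, 0.098, 0.014]
wrist_force: [-0.2, -0.8, 0.1]
opening: 0.0557
grasp_force: 0.0
```

>>> jog_arm:
  motion:
    - [[0.02, 0, -0.08, 0, 0, 0], [0.06, 0, -0.22, 0, 0, 0], [0.1, 0, -0.36, 0, 0, 0], [0.14, 0, -0.52, 0, 0, 0], [0.18, 0, -0.68, 0, 0, 0], [0.222, 0, -0.824, 0, 0, 0], [0.222, 0, -0.824, 0, 0, 0], [0.222, 0, -0.824, 0, 0, 0]]
  grip: 1

```text
t: 9.0
tool_pos: [0.4999, 0.0229, 0.357]
tcp_rot: [0.992, -0.076, 0.099, 0.014]
wrist_force: [0.8, -0.6, -0.7]
opening: 0.0853
grasp_force: 0.0
```

```bash
python3 - <<'E'
from h import *
T=toolR(); s=status.state(); p=railtcp([.021,.137,.165]); print(p,s["tool_pos"])
plan([("over",p,T),("down",railtcp([.021,.137,.094]),T)])
im,_=optics.get_image("wrist"); cv2.imwrite("pics/w2.png",im[:,:,::-1])
E
```

```text
[0.57829181 0.27626698 0.27481296] [0.49992411 0.02290411 0.35702402]
over [0.112, -1.317, 0.424, 0.009, 0.04, -0.0]
down [-0.0, -0.0, 0.355, 0.0, -0.0, -0.0]
```

View pics/w2.png

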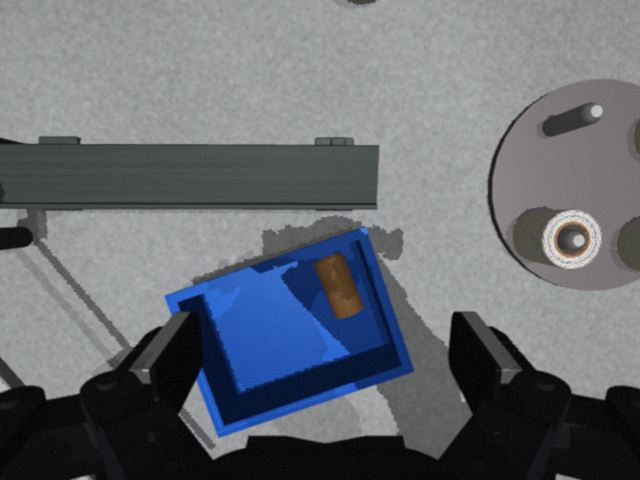

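The core lies inside the bin at (340,285). The tilted tool couldn't reach all the way down that close in, so the next core will go in with the tool vertical.

>>> jog_arm:
  motion:
    - [[0.02, -0.1, 0.03, 0, 0, 0], [0.03, -0.25, 0.08, 0, 0.01, 0], [0.05, -0.4, 0.13, 0, 0.02, 0], [0.06, -0.55, 0.18, 0, 0.03, 0], [0.07, -0.7, 0.24, 0, 0.04, 0], [0.08, -0.85, 0.28, 0.009, 0.04, 0], [0.09, -0.98, 0.3, 0.009, 0.04, 0], [0.09, -0.98, 0.3, 0.009, 0.04, 0]]

```text
t: 9.85
tool_pos: [0.5578, 0.217, 0.2965]
tcp_rot: [0.989, -0.07, 0.129, 0.009]
wrist_force: [0.5, 0.5, -0.2]
opening: 0.0853
grasp_force: 0.0
```

```bash
python3 - <<'E'
from h import *
T=toolR()
plan([("over",railtcp([.021,.137,.165]),T),("down",railtcp([.021,.137,.094]),T)])
E
```

```text
over [0.03, -0.308, 0.12, -0.002, 0.002, 0.004]
down [-0.0, 0.0, 0.355, 0.0, -0.0, 0.0]
```

>>> jog_arm:
  motion:
    - [[0.01, -0.08, 0.02, 0, 0, 0], [0.02, -0.2, 0.05, 0, 0, 0.004], [0.03, -0.308, 0.09, -0.002, 0.002, 0.004], [0.03, -0.308, 0.12, -0.002, 0.002, 0.004], [0.03, -0.308, 0.12, -0.002, 0.002, 0.004], [0.03, -0.308, 0.12, -0.002, 0.002, 0.004], [0.03, -0.308, 0.12, -0.002, 0.002, 0.004], [0.03, -0.308, 0.12, -0.002, 0.002, 0.004]]

```text
t: 10.65
tool_pos: [0.58, 0.2698, 0.2776]
tcp_rot: [0.988, -0.078, 0.132, 0.011]
wrist_force: [-0.1, -0.2, -0.1]
opening: 0.0852
grasp_force: 0.0
```

>>> jog_arm:
  motion:
    - [[0, 0, 0.05, 0, 0, 0], [0, 0, 0.12, 0, 0, 0], [0, 0, 0.19, 0, 0, 0], [0, 0, 0.26, 0, 0, 0], [0, 0, 0.32, 0, 0, 0], [0, 0, 0.355, 0, 0, 0], [0, 0, 0.355, 0, 0, 0], [0, 0, 0.355, 0, 0, 0]]

```text
t: 11.45
tool_pos: [0.5984, 0.2681, 0.2088]
tcp_rot: [0.988, -0.077, 0.132, 0.011]
wrist_force: [-0.7, 0.1, 0.5]
opening: 0.0854
grasp_force: 0.0
```

>>> jog_arm:
  motion:
    - [[0, 0, 0, 0, 0, 0], [0, 0, 0, 0, 0, 0], [0, 0, 0, 0, 0, 0], [0, 0, 0, 0, 0, 0], [0, 0, 0, 0, 0, 0], [0, 0, 0, 0, 0, 0], [0, 0, 0, 0, 0, 0], [0, 0, 0, 0, 0, 0]]
  grip: -1

```text
t: 12.25
tool_pos: [0.5984, 0.2681, 0.2093]
tcp_rot: [0.988, -0.077, 0.132, 0.011]
wrist_force: [-1.9, -0.8, 6.0]
opening: 0.0304
grasp_force: 59.4
```

>>> jog_arm:
  motion:
    - [[0, 0, -0.05, 0, 0, 0], [0, 0, -0.12, 0, 0, 0], [0, 0, -0.2, 0, 0, 0], [0, 0, -0.3, 0, 0, 0], [0, 0, -0.4, 0, 0, 0], [0, 0, -0.5, 0, 0, 0], [0, 0, -0.5, 0, 0, 0], [0, 0, -0.5, 0, 0, 0]]

```text
t: 13.05
tool_pos: [0.5724, 0.2722, 0.3063]
tcp_rot: [0.988, -0.077, 0.132, 0.01]
wrist_force: [0.2, -1.1, -0.5]
opening: 0.0301
grasp_force: 59.2
```

```bash
python3 - <<'E'
from h import *
b,n,im,W=bin_(); print(b,n)
F=toolR(False); plan([("mid",[.50,.16,.29],F),("over",[.452,.095,.27],F),("B",[.452,.095,.14],F)])
E
```

```text
((0.447980135679245, 0.05894692242145538), (0.1394345462322235, 0.1907244622707367), 10.462871551513672) 1146
mid [-0.28, 0.609, 0.004, 0.001, -0.168, -0.004]
over [-0.189, 0.357, 0.101, 0.0, -0.0, -0.0]
B [-0.0, -0.001, 0.65, 0.0, -0.0, -0.0]
```

>>> jog_arm:
  motion:
    - [[-0.04, 0.08, 0, 0, -0.03, 0], [-0.1, 0.2, 0, 0, -0.06, 0], [-0.15, 0.32, 0, 0, -0.09, 0], [-0.2, 0.44, 0, 0, -0.12, 0], [-0.25, 0.55, 0, 0, -0.15, 0], [-0.28, 0.609, 0.004, 0, -0.168, -0.004], [-0.28, 0.609, 0.004, 0, -0.168, -0.004], [-0.28, 0.609, 0.004, 0, -0.168, -0.004]]

```text
t: 13.9
tool_pos: [0.5005, 0.1605, 0.2895]
tcp_rot: [0.997, -0.075, 0.0, 0.001]
wrist_force: [0.2, -0.1, 0.1]
opening: 0.03
grasp_force: 59.2
```

>>> jog_arm:
  motion:
    - [[-0.05, 0.08, 0.02, 0, 0, 0], [-0.1, 0.18, 0.04, 0, 0, 0], [-0.15, 0.28, 0.07, 0, 0, 0], [-0.189, 0.357, 0.101, 0, 0, 0], [-0.189, 0.357, 0.2, 0, 0, 0], [-0.189, 0.357, 0.32, 0, 0, 0], [-0.189, 0.357, 0.4, 0, 0, 0], [-0.189, 0.357, 0.4, 0, 0, 0]]

```text
t: 14.7
tool_pos: [0.4518, 0.0963, 0.2085]
tcp_rot: [0.997, -0.074, -0.001, 0.001]
wrist_force: [-0.1, 0.2, -0.0]
opening: 0.0306
grasp_force: 59.3
```

>>> jog_arm:
  motion:
    - [[0, 0, 0.06, 0, 0, 0], [0, 0, 0.14, 0, 0, 0], [0, 0, 0.22, 0, 0, 0], [0, 0, 0.3, 0, 0, 0], [0, 0, 0.351, 0, 0, 0], [0, 0, 0.351, 0, 0, 0], [0, 0, 0.351, 0, 0, 0], [0, 0, 0.351, 0, 0, 0]]

```text
t: 15.5
tool_pos: [0.4527, 0.0952, 0.1406]
tcp_rot: [0.997, -0.075, 0.001, 0.001]
wrist_force: [-0.6, -0.2, -0.5]
opening: 0.0305
grasp_force: 59.3
```

>>> jog_arm:
  motion:
    - [[0, 0, 0, 0, 0, 0], [0, 0, 0, 0, 0, 0], [0, 0, 0, 0, 0, 0], [0, 0, 0, 0, 0, 0], [0, 0, 0, 0, 0, 0], [0, 0, 0, 0, 0, 0], [0, 0, 0, 0, 0, 0], [0, 0, 0, 0, 0, 0]]
  grip: 0.2

```text
t: 16.3
tool_pos: [0.4522, 0.0949, 0.1399]
tcp_rot: [0.997, -0.075, 0.0, 0.001]
wrist_force: [-0.1, -0.6, 0.2]
opening: 0.0512
grasp_force: 0.0
```

>>> jog_arm:
  motion:
    - [[0, 0, -0.05, 0, 0, 0], [0, 0, -0.15, 0, 0, 0], [0, 0, -0.3, 0, 0, 0], [0, 0, -0.45, 0, 0, 0], [0, 0, -0.6, 0, 0, 0], [0, 0, -0.75, 0, 0, 0], [0, 0, -0.75, 0, 0, 0], [0, 0, -0.75, 0, 0, 0]]
  grip: 1

```text
t: 17.1
tool_pos: [0.4522, 0.0951, 0.2908]
tcp_rot: [0.997, -0.075, 0.001, 0.001]
wrist_force: [-0.1, -0.5, -0.3]
opening: 0.0852
grasp_force: 0.0
```

```bash
python3 - <<'E'
from h import *
F=toolR(False); plan([("a",[.47,-.08,.27],F),("r0",[.494,-.201,.20],F),("down",[.494,-.201,.101],F)])
im,_=optics.get_image("wrist"); cv2.imwrite("pics/w3.png",im[:,:,::-1])
E
```

```text
a [0.219, 0.852, 0.106, 0.001, -0.002, -0.0]
r0 [0.209, 0.58, 0.35, -0.0, 0.0, -0.0]
down [0.001, 0.0, 0.495, -0.0, 0.0, -0.0]
```

View pics/w3.png

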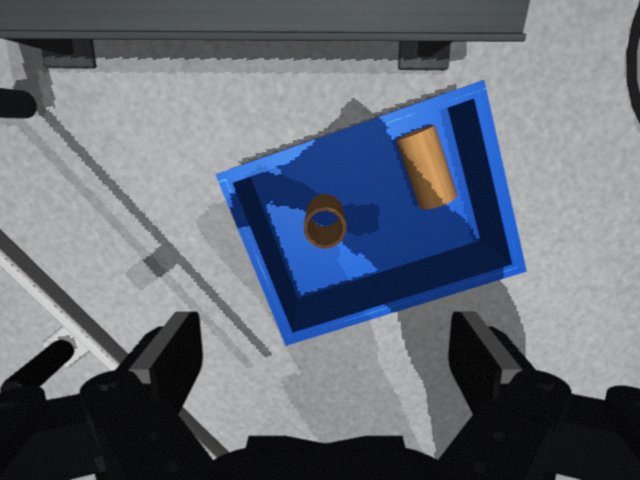

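Both cores are in the bin, one lying at (427,167) and one standing at (325,222). Next is roll r0.

>>> jog_arm:
  motion:
    - [[0.03, 0.12, 0.01, 0, 0, 0], [0.07, 0.27, 0.03, 0, 0, 0], [0.11, 0.42, 0.05, 0, 0, 0], [0.15, 0.57, 0.07, 0, 0, 0], [0.19, 0.72, 0.09, 0, 0, 0], [0.219, 0.852, 0.106, 0, 0, 0], [0.219, 0.852, 0.106, 0, 0, 0], [0.219, 0.852, 0.106, 0, 0, 0]]

```text
t: 17.95
tool_pos: [0.4693, -0.08, 0.2681]
tcp_rot: [0.997, -0.076, -0.001, 0.001]
wrist_force: [-0.6, 0.9, 0.3]
opening: 0.0853
grasp_force: 0.0
```

>>> jog_arm:
  motion:
    - [[0.03, 0.1, 0.04, 0, 0, 0], [0.08, 0.22, 0.1, 0, 0, 0], [0.12, 0.34, 0.17, 0, 0, 0], [0.16, 0.46, 0.25, 0, 0, 0], [0.209, 0.58, 0.35, 0, 0, 0], [0.209, 0.58, 0.35, 0, 0, 0], [0.209, 0.58, 0.35, 0, 0, 0], [0.209, 0.58, 0.35, 0, 0, 0]]

```text
t: 18.75
tool_pos: [0.4944, -0.1987, 0.1997]
tcp_rot: [0.997, -0.073, 0.0, 0.0]
wrist_force: [0.1, 0.5, 0.3]
opening: 0.0854
grasp_force: 0.0
```

```bash
python3 - <<'E'
from h import *
F=toolR(False); plan([("r0",[.494,-.201,.20],F),("down",[.494,-.201,.101],F)])
c=optics.get_calibration("wrist"); im,d=optics.get_image("wrist"); cv2.imwrite("pics/w4.png",im[:,:,::-1])
print(proj(c,[[.494,-.201,.072],[.494,-.201,.082],[.4685,-.307,.072],[.574,-.3345,.072]]).round())
W=cloud(c,d).reshape(-1,3)
for x,y in((.494,-.201),(.4685,-.307),(.574,-.3345)):
    P=W[(np.hypot(W[:,0]-x,W[:,1]-y)<.035)&(abs(W[:,2]-.072)<.004)]; 
    if len(P): print(len(P),P[:,2].mean(),cv2.minEnclosingCircle(P[:,:2].astype(np.float32)))
E
```

```text
r0 [-0.001, 0.011, -0.002, 0.0, -0.0, 0.002]
down [0.0, 0.0, 0.495, 0.0, -0.0, -0.0]
[[327. 270.]
 [328. 277.]
 [542. 288.]
 [605.  56.]]
6895 0.071731511056177 ((0.49418187141418457, -0.20333532989025116), 0.02714802697300911)
7059 0.07165881664097067 ((0.46825212240219116, -0.3087248206138611), 0.02752653695642948)
7754 0.07168802884623765 ((0.5734696388244629, -0.3341996371746063), 0.026795057579874992)
```

View pics/w4.png

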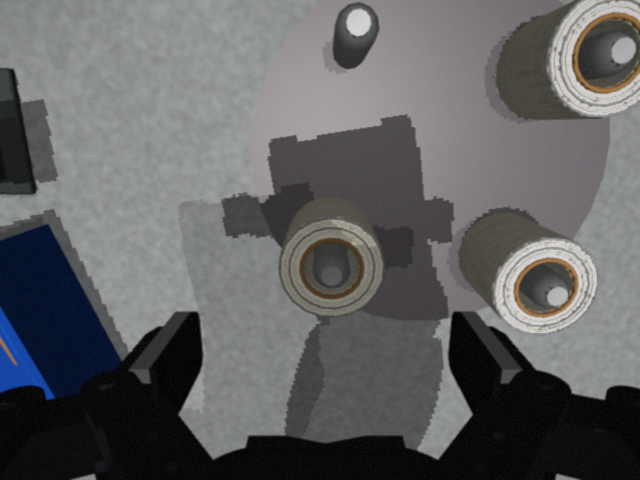

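Roll r0 is centred at (331,268), about 1.5 mm from the model, so I've corrected for that. I'll descend, grip and lift.

>>> jog_arm:
  motion:
    - [[0, 0.018, 0.04, 0, 0, 0], [0, 0.018, 0.12, 0, 0, 0], [0, 0.018, 0.21, 0, 0, 0], [0, 0.018, 0.3, 0, 0, 0], [0, 0.018, 0.4, 0, 0, 0], [0, 0.018, 0.493, 0, 0, 0], [0, 0.018, 0.493, 0, 0, 0], [0, 0.018, 0.493, 0, 0, 0]]

```text
t: 19.6
tool_pos: [0.4936, -0.2044, 0.1009]
tcp_rot: [0.997, -0.075, 0.0, 0.001]
wrist_force: [-0.2, -0.5, -0.4]
opening: 0.0851
grasp_force: 0.0
```

>>> jog_arm:
  motion:
    - [[0, 0, 0, 0, 0, 0], [0, 0, 0, 0, 0, 0], [0, 0, 0, 0, 0, 0], [0, 0, 0, 0, 0, 0], [0, 0, 0, 0, 0, 0], [0, 0, 0, 0, 0, 0], [0, 0, 0, 0, 0, 0], [0, 0, 0, 0, 0, 0]]
  grip: -1

```text
t: 20.4
tool_pos: [0.4942, -0.2046, 0.1021]
tcp_rot: [0.997, -0.075, 0.001, 0.001]
wrist_force: [0.1, 1.1, 6.2]
opening: 0.0524
grasp_force: 62.5
```

>>> jog_arm:
  motion:
    - [[0, 0, -0.04, 0, 0, 0], [0, 0, -0.12, 0, 0, 0], [0, 0, -0.22, 0, 0, 0], [0, 0, -0.34, 0, 0, 0], [0, 0, -0.46, 0, 0, 0], [0, 0, -0.58, 0, 0, 0], [0, 0, -0.7, 0, 0, 0], [0, 0, -0.7, 0, 0, 0]]

```text
t: 21.2
tool_pos: [0.4948, -0.205, 0.2441]
tcp_rot: [0.997, -0.075, 0.003, 0.002]
wrist_force: [0.1, -0.8, -1.8]
opening: 0.0524
grasp_force: 63.1
```

```bash
python3 - <<'E'
from h import *
F=toolR(False);T=toolR(); s=status.state()
# roll pose in hand: compare tool z offset via wrist depth
h=.101-.012   # TCP above roll bottom
plan([("a",[.50,-.06,.28],F),("b",[.515,.08,.30],T),("c",railtcp([.029,.09,h+.06]),T),("d",railtcp([.029,.09,h+.004]),T)])
c=optics.get_calibration("wrist"); im,d=optics.get_image("wrist"); cv2.imwrite("pics/w5.png",im[:,:,::-1])
W=cloud(c,d).reshape(-1,3); Q=(W-s["tool_pos"])@rot(s["tcp_rot"]); P=Q[(np.hypot(Q[:,0],Q[:,1])<.035)&(Q[:,2]>.012)&(Q[:,2]<.06)]
P2=P[(P[:,2]<np.percentile(P[:,2],40)+.004)]; print(len(P),np.percentile(P[:,2],[5,20,40,60]),P[:,:2].min(0),P[:,:2].max(0))
E
```

```text
a [-0.082, -0.72, -0.182, 0.002, -0.004, -0.001]
b [-0.03, -0.703, -0.101, -0.0, 0.166, 0.0]
c [0.169, -0.783, 0.245, -0.0, 0.0, 0.0]
d [0.0, 0.0, 0.28, -0.0, 0.0, 0.0]
31399 [0.02219496 0.02990105 0.03064041 0.03217235] [-0.01871424 -0.03428753] [0.02679386 0.03327024]
```

>>> jog_arm:
  motion:
    - [[-0.01, -0.08, -0.02, 0, 0, 0], [-0.02, -0.2, -0.05, 0, 0, 0], [-0.04, -0.33, -0.08, 0, 0, 0], [-0.05, -0.46, -0.12, 0, 0, 0], [-0.07, -0.6, -0.15, 0, 0, 0], [-0.082, -0.72, -0.182, 0.002, -0.004, 0], [-0.082, -0.72, -0.182, 0.002, -0.004, 0], [-0.082, -0.72, -0.182, 0.002, -0.004, 0]]

```text
t: 22.05
tool_pos: [0.4981, -0.0581, 0.2762]
tcp_rot: [0.997, -0.074, -0.004, -0.001]
wrist_force: [-0.6, -0.0, -2.7]
opening: 0.0523
grasp_force: 63.2
```

>>> jog_arm:
  motion:
    - [[0, -0.08, -0.02, 0, 0.02, 0], [-0.01, -0.2, -0.04, 0, 0.05, 0], [-0.01, -0.33, -0.06, 0, 0.08, 0], [-0.02, -0.46, -0.08, 0, 0.11, 0], [-0.03, -0.6, -0.1, 0, 0.14, 0], [-0.03, -0.703, -0.101, 0, 0.166, 0], [-0.03, -0.703, -0.101, 0, 0.166, 0], [-0.03, -0.703, -0.101, 0, 0.166, 0]]

```text
t: 22.85
tool_pos: [0.5132, 0.0797, 0.2965]
tcp_rot: [0.989, -0.074, 0.126, 0.01]
wrist_force: [-0.4, -0.9, -1.3]
opening: 0.0522
grasp_force: 63.3
```

>>> jog_arm:
  motion:
    - [[0.02, -0.08, 0.02, 0, 0, 0], [0.05, -0.22, 0.06, 0, 0, 0], [0.08, -0.37, 0.1, 0, 0, 0], [0.11, -0.52, 0.15, 0, 0, 0], [0.14, -0.67, 0.2, 0, 0, 0], [0.169, -0.783, 0.24, 0, 0, 0], [0.169, -0.783, 0.24, 0, 0, 0], [0.169, -0.783, 0.24, 0, 0, 0]]

```text
t: 23.65
tool_pos: [0.5819, 0.2262, 0.2585]
tcp_rot: [0.989, -0.076, 0.126, 0.01]
wrist_force: [0.6, -0.3, -0.8]
opening: 0.0527
grasp_force: 63.4
```

```bash
python3 - <<'E'
from h import *
T=toolR(); M,o=railpose(); s=status.state(); print((M.T@(s["tool_pos"]-o)).round(4))
plan([("d",railtcp([.029,.09,.094]),T),("e",railtcp([.029,.09,.090]),T)])
im,d=optics.get_image("wrist"); cv2.imwrite("pics/w6.png",im[:,:,::-1])
E
```

```text
[0.0275 0.088  0.1464]
d [0.01, -0.01, 0.262, 0.001, 0.005, -0.002]
e [-0.0, -0.0, 0.02, 0.0, 0.0, 0.0]
```

View pics/w6.png

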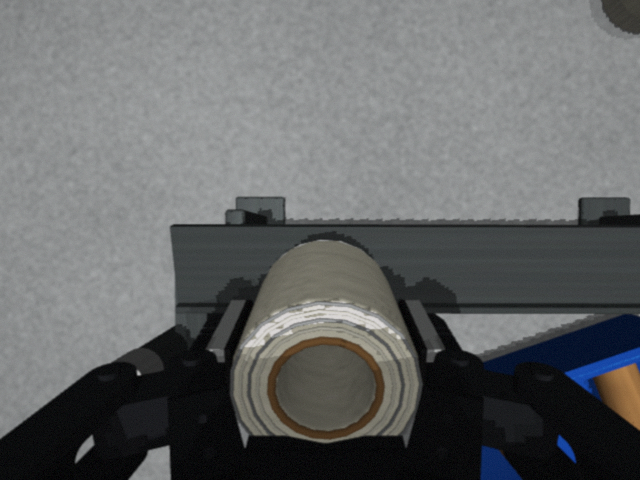

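>>> jog_arm:
  motion:
    - [[0.01, -0.01, 0.04, 0, 0.005, 0], [0.01, -0.01, 0.1, 0, 0.005, 0], [0.01, -0.01, 0.16, 0, 0.005, 0], [0.01, -0.01, 0.21, 0, 0.005, 0], [0.01, -0.01, 0.25, 0, 0.005, 0], [0.01, -0.01, 0.266, 0, 0.005, 0], [0.01, -0.01, 0.266, 0, 0.005, 0], [0.01, -0.01, 0.266, 0, 0.005, 0]]

```text
t: 24.5
tool_pos: [0.5974, 0.2284, 0.2087]
tcp_rot: [0.989, -0.074, 0.131, 0.009]
wrist_force: [-0.9, -0.2, -1.1]
opening: 0.0525
grasp_force: 63.4
```

>>> jog_arm:
  motion:
    - [[0, 0, 0.003, 0, 0, 0], [0, 0, 0.006, 0, 0, 0], [0, 0, 0.009, 0, 0, 0], [0, 0, 0.012, 0, 0, 0], [0, 0, 0.015, 0, 0, 0], [0, 0, 0.015, 0, 0, 0], [0, 0, 0.015, 0, 0, 0], [0, 0, 0.015, 0, 0, 0]]

```text
t: 25.3
tool_pos: [0.598, 0.2282, 0.2056]
tcp_rot: [0.989, -0.074, 0.131, 0.009]
wrist_force: [0.2, -0.4, -2.2]
opening: 0.0525
grasp_force: 63.4
```

```bash
python3 - <<'E'
from h import *
M,o=railpose(); s=status.state(); print((M.T@(s["tool_pos"]-o)).round(4),M.T@s["wrist_force"])
plan([("e",railtcp([.029,.09,.090]),toolR())])
E
```

```text
[0.0289 0.0924 0.0913] [-0.32740545 -0.33629923 -2.15350653]
e [0.001, 0.012, 0.006, -0.001, -0.001, -0.0]
```

>>> jog_arm:
  motion:
    - [[0, 0.005, 0.002, 0, 0, 0], [0, 0.01, 0.004, 0, 0, 0], [0, 0.01, 0.006, 0, 0, 0], [0, 0.01, 0.008, 0, 0, 0], [0, 0.01, 0.01, 0, 0, 0], [0, 0.01, 0.01, 0, 0, 0], [0, 0.01, 0.01, 0, 0, 0], [0, 0.01, 0.01, 0, 0, 0]]

```text
t: 26.1
tool_pos: [0.598, 0.2259, 0.2046]
tcp_rot: [0.989, -0.075, 0.131, 0.01]
wrist_force: [-3.8, 0.1, 7.9]
opening: 0.0525
grasp_force: 64.4
```

>>> jog_arm:
  motion:
    - [[-0.003, 0, 0, 0, 0, 0], [-0.006, 0, -0.002, 0, 0, 0], [-0.009, 0, -0.002, 0, 0, 0], [-0.012, 0, -0.002, 0, 0, 0], [-0.015, 0, -0.002, 0, 0, 0], [-0.018, 0, -0.002, 0, 0, 0], [-0.018, 0, -0.002, 0, 0, 0], [-0.018, 0, -0.002, 0, 0, 0]]

```text
t: 26.9
tool_pos: [0.5964, 0.2265, 0.2043]
tcp_rot: [0.988, -0.075, 0.133, 0.009]
wrist_force: [1.8, -1.8, 5.2]
opening: 0.0523
grasp_force: 64.1
```

```bash
python3 - <<'E'
from h import *
M,o=railpose(); s=status.state(); print((M.T@(s["tool_pos"]-o)).round(4),M.T@s["wrist_force"],M.T@s["ft_torque"])
E
```

```text
[0.0273 0.0905 0.0903] [ 3.28684729 -1.54966645  4.4766461 ] [-0.39695465 -0.44897862  0.0802405 ]
```

>>> jog_arm:
  motion:
    - [[-0.002, 0, -0.002, 0, 0, 0], [-0.004, 0, -0.002, 0, 0, 0], [-0.006, 0, -0.002, 0, 0, 0], [-0.008, 0, -0.002, 0, 0, 0], [-0.01, 0, -0.002, 0, 0, 0], [-0.01, 0, -0.002, 0, 0, 0], [-0.01, 0, -0.002, 0, 0, 0], [-0.01, 0, -0.002, 0, 0, 0]]

```text
t: 27.7
tool_pos: [0.5958, 0.2265, 0.2043]
tcp_rot: [0.988, -0.075, 0.134, 0.008]
wrist_force: [7.7, -3.1, 1.6]
opening: 0.0527
grasp_force: 63.7
```

```bash
python3 - <<'E'
from h import *
M,o=railpose(); s=status.state(); print((M.T@(s["tool_pos"]-o)).round(4),M.T@s["wrist_force"],M.T@s["ft_torque"])
E
```

```text
[0.0266 0.0904 0.0905] [ 8.22652321 -1.89038943 -0.52958419] [-0.27384293 -1.45667767  0.02432221]
```

>>> jog_arm:
  motion:
    - [[0.003, 0, 0.002, 0, 0, 0], [0.006, 0, 0.006, 0, 0, 0], [0.006, 0, 0.006, 0, 0, 0], [0.006, 0, 0.006, 0, 0, 0], [0.006, 0, 0.006, 0, 0, 0], [0.006, 0, 0.006, 0, 0, 0], [0.006, 0, 0.006, 0, 0, 0], [0.006, 0, 0.006, 0, 0, 0]]

```text
t: 28.5
tool_pos: [0.5961, 0.2265, 0.2042]
tcp_rot: [0.988, -0.075, 0.133, 0.009]
wrist_force: [1.4, -2.0, 11.5]
opening: 0.0522
grasp_force: 64.6
```

>>> jog_arm:
  motion:
    - [[0, 0, 0, 0, 0, 0], [0, 0, 0, 0, 0, 0], [0, 0, 0, 0, 0, 0], [0, 0, 0, 0, 0, 0], [0, 0, 0, 0, 0, 0], [0, 0, 0, 0, 0, 0], [0, 0, 0, 0, 0, 0], [0, 0, 0, 0, 0, 0]]
  grip: 0.7

```text
t: 29.3
tool_pos: [0.5941, 0.2268, 0.2021]
tcp_rot: [0.989, -0.074, 0.131, 0.009]
wrist_force: [-0.8, 0.4, -0.5]
opening: 0.0727
grasp_force: 0.0
```

>>> jog_arm:
  motion:
    - [[0, 0, -0.03, 0, 0, 0], [0, 0, -0.08, 0, 0, 0], [0, 0, -0.16, 0, 0, 0], [0, 0, -0.26, 0, 0, 0], [0, 0, -0.36, 0, 0, 0], [0, 0, -0.46, 0, 0, 0], [0, 0, -0.46, 0, 0, 0], [0, 0, -0.46, 0, 0, 0]]

```text
t: 30.1
tool_pos: [0.5705, 0.2304, 0.2922]
tcp_rot: [0.988, -0.074, 0.132, 0.009]
wrist_force: [1.2, -0.7, -0.6]
opening: 0.0726
grasp_force: 0.0
```

```bash
cat >> h.py <<'E'
def rollfit():
    c=optics.get_calibration("top"); im,d=optics.get_image("top"); W=cloud(c,d).reshape(-1,3); M,o=railpose(); Q=(W-o)@M
    m=(abs(Q[:,2]-.06)<.005)&(abs(Q[:,1])<.17)&(Q[:,0]>-.04)&(Q[:,0]<.08); P=Q[m]
    for y in (-.09,0,.09):
        S=P[abs(P[:,1]-y)<.04]
        if len(S)>60: print("roll near",y,len(S),S[:,2].mean().round(4),[np.round(v,4) for v in cv2.minEnclosingCircle(S[:,:2].astype(np.float32))])
E
python3 - <<'E'
from h import *
rollfit(); F=toolR(False); T=toolR(); print(status.state()["tool_pos"])
plan([("1",[.52,.08,.31],T),("2",[.50,-.06,.29],F),("3",[.48,-.20,.28],F),("r1",[.4685,-.308,.20],F),("down",[.4685,-.308,.101],F)])
im,d=optics.get_image("wrist"); cv2.imwrite("pics/w7.png",im[:,:,::-1])
E
```

```text
roll near 0.09 320 0.0602 [array([0.0291, 0.0917]), np.float64(0.0273)]
[0.57026722 0.23007682 0.29120048]
1 [-0.107, 0.779, -0.127, -0.001, -0.001, -0.0]
2 [-0.02, 0.707, 0.098, 0.0, -0.166, -0.0]
3 [0.006, 0.708, 0.051, 0.0, -0.0, -0.001]
r1 [0.023, 0.542, 0.4, 0.0, -0.0, 0.0]
down [-0.0, -0.0, 0.495, 0.0, -0.0, 0.0]
```

View pics/w7.png

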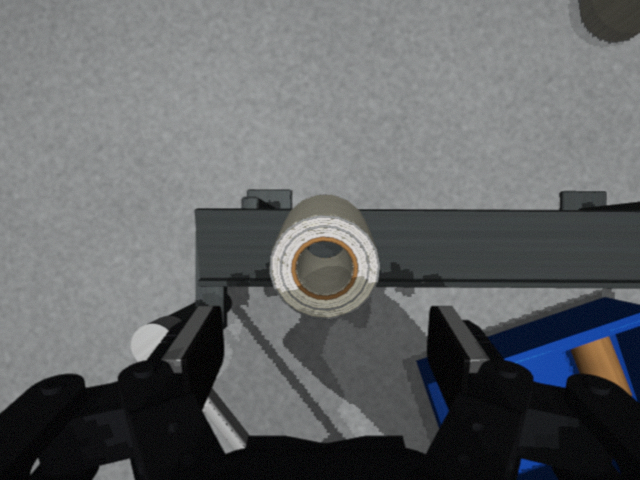

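```bash
cat >> h.py <<'E'
def wristfit(ys):
    c=optics.get_calibration("wrist"); im,d=optics.get_image("wrist"); W=cloud(c,d).reshape(-1,3); M,o=railpose(); Q=(W-o)@M
    for y in ys:
        S=Q[(abs(Q[:,2]-.06)<.003)&(abs(Q[:,1]-y)<.04)&(Q[:,0]>-.04)&(Q[:,0]<.08)]; k=np.linalg.lstsq(np.c_[S[:,:2],np.ones(len(S))],S[:,2],rcond=None)[0]
        print("roll",y,len(S),S[:,2].mean().round(4),"tilt",k[:2].round(3),[np.round(v,4) for v in cv2.minEnclosingCircle(S[:,:2].astype(np.float32))])
    L=Q[(Q[:,1]<.05)&(Q[:,1]>.02)&(Q[:,0]>-.02)&(Q[:,0]<.06)&(abs(Q[:,2])<.012)]; hi=L[L[:,2]>.003]
    print("face z",np.median(L[(L[:,0]>.01)&(L[:,0]<.04),2]),"lip x",np.percentile(hi[:,0],[2,98]) if len(hi) else None,"upper edge",L[:,0].max())
E
python3 -c "
from h import *
wristfit([.09])"
```

```text
roll 0.09 6942 0.0598 tilt [-0.001 -0.001] [array([0.0273, 0.0897]), np.float64(0.0271)]
face z -0.0003778810186668134 lip x [-0.00414645 -0.00028785] upper edge 0.043600786024548865
```

Roll r0 stands flat at rail x = 27.3 mm with no tilt, so it is against the lip. Next is r1.

>>> jog_arm:
  motion:
    - [[-0.01, 0.08, -0.04, 0, 0, 0], [-0.03, 0.2, -0.08, 0, 0, 0], [-0.05, 0.34, -0.1, 0, 0, 0], [-0.07, 0.48, -0.12, 0, 0, 0], [-0.09, 0.63, -0.127, 0, 0, 0], [-0.107, 0.779, -0.127, 0, 0, 0], [-0.107, 0.779, -0.127, 0, 0, 0], [-0.107, 0.779, -0.127, 0, 0, 0]]

```text
t: 31.05
tool_pos: [0.5198, 0.0786, 0.3099]
tcp_rot: [0.988, -0.076, 0.131, 0.01]
wrist_force: [-0.6, 0.5, 0.4]
opening: 0.0728
grasp_force: 0.0
```

>>> jog_arm:
  motion:
    - [[0, 0.08, 0.01, 0, -0.03, 0], [-0.01, 0.2, 0.03, 0, -0.06, 0], [-0.01, 0.33, 0.05, 0, -0.09, 0], [-0.01, 0.46, 0.07, 0, -0.12, 0], [-0.02, 0.6, 0.09, 0, -0.15, 0], [-0.02, 0.707, 0.098, 0, -0.166, 0], [-0.02, 0.707, 0.098, 0, -0.166, 0], [-0.02, 0.707, 0.098, 0, -0.166, 0]]
  grip: 1

```text
t: 31.85
tool_pos: [0.5007, -0.0589, 0.2896]
tcp_rot: [0.997, -0.075, 0.002, -0.001]
wrist_force: [-0.1, 0.7, -0.4]
opening: 0.0857
grasp_force: 0.0
```

>>> jog_arm:
  motion:
    - [[0, 0.1, 0.01, 0, 0, 0], [0, 0.24, 0.02, 0, 0, 0], [0, 0.38, 0.03, 0, 0, 0], [0.006, 0.52, 0.04, 0, 0, 0], [0.006, 0.66, 0.05, 0, 0, 0], [0.006, 0.708, 0.051, 0, 0, 0], [0.006, 0.708, 0.051, 0, 0, 0], [0.006, 0.708, 0.051, 0, 0, 0]]

```text
t: 32.65
tool_pos: [0.4811, -0.1975, 0.2795]
tcp_rot: [0.997, -0.073, 0.002, -0.001]
wrist_force: [-0.6, -0.1, 0.6]
opening: 0.0851
grasp_force: 0.0
```

>>> jog_arm:
  motion:
    - [[0, 0.1, 0.03, 0, 0, 0], [0.01, 0.23, 0.08, 0, 0, 0], [0.015, 0.36, 0.15, 0, 0, 0], [0.02, 0.48, 0.24, 0, 0, 0], [0.023, 0.542, 0.33, 0, 0, 0], [0.023, 0.542, 0.4, 0, 0, 0], [0.023, 0.542, 0.4, 0, 0, 0], [0.023, 0.542, 0.4, 0, 0, 0]]

```text
t: 33.45
tool_pos: [0.47, -0.3057, 0.1996]
tcp_rot: [0.997, -0.073, 0.001, -0.001]
wrist_force: [1.0, 0.1, 0.2]
opening: 0.0854
grasp_force: 0.0
```

```bash
cat >> h.py <<'E'
def standfit():
    c=optics.get_calibration("wrist"); im,d=optics.get_image("wrist"); W=cloud(c,d).reshape(-1,3)
    for x,y in((.4685,-.307),(.574,-.3345)):
        P=W[(np.hypot(W[:,0]-x,W[:,1]-y)<.035)&(abs(W[:,2]-.072)<.003)]
        if len(P)>500: print(len(P),P[:,2].mean(),cv2.minEnclosingCircle(P[:,:2].astype(np.float32)))
E
python3 - <<'E'
from h import *
standfit(); F=toolR(False); plan([("over",[.4685,-.308,.2],F),("down",[.4685,-.308,.101],F)])
E
```

```text
6645 0.07172234461832099 ((0.46838775277137756, -0.30931738018989563), 0.027047917246818542)
7378 0.07182569993375659 ((0.5743576288223267, -0.33683329820632935), 0.026913074776530266)
over [-0.007, 0.01, -0.0, -0.001, -0.002, 0.001]
down [0.0, 0.0, 0.495, -0.0, -0.0, 0.0]
```

>>> jog_arm:
  motion:
    - [[-0.007, 0.014, 0.04, 0, 0, 0], [-0.007, 0.014, 0.12, 0, 0, 0], [-0.007, 0.014, 0.21, 0, 0, 0], [-0.007, 0.014, 0.3, 0, 0, 0], [-0.007, 0.014, 0.4, 0, 0, 0], [-0.007, 0.014, 0.493, 0, 0, 0], [-0.007, 0.014, 0.493, 0, 0, 0], [-0.007, 0.014, 0.493, 0, 0, 0]]

```text
t: 34.3
tool_pos: [0.4675, -0.3101, 0.1009]
tcp_rot: [0.997, -0.075, 0.001, -0.0]
wrist_force: [-0.2, -0.2, 0.2]
opening: 0.0853
grasp_force: 0.0
```

>>> jog_arm:
  motion:
    - [[0, 0, 0, 0, 0, 0], [0, 0, 0, 0, 0, 0], [0, 0, 0, 0, 0, 0], [0, 0, 0, 0, 0, 0], [0, 0, 0, 0, 0, 0], [0, 0, 0, 0, 0, 0], [0, 0, 0, 0, 0, 0], [0, 0, 0, 0, 0, 0]]
  grip: -1

```text
t: 35.1
tool_pos: [0.4679, -0.3105, 0.102]
tcp_rot: [0.997, -0.075, 0.002, -0.0]
wrist_force: [-0.4, 1.3, 6.1]
opening: 0.0525
grasp_force: 62.5
```

>>> jog_arm:
  motion:
    - [[0, 0, -0.04, 0, 0, 0], [0, 0, -0.12, 0, 0, 0], [0, 0, -0.22, 0, 0, 0], [0, 0, -0.34, 0, 0, 0], [0, 0, -0.46, 0, 0, 0], [0, 0, -0.6, 0, 0, 0], [0, 0, -0.75, 0, 0, 0], [0, 0, -0.75, 0, 0, 0]]

```text
t: 35.9
tool_pos: [0.4687, -0.3113, 0.255]
tcp_rot: [0.997, -0.075, 0.005, 0.001]
wrist_force: [1.3, -0.3, -0.3]
opening: 0.0526
grasp_force: 62.8
```

```bash
cat >> h.py <<'E'
def handtop():
    s=status.state(); c=optics.get_calibration("wrist"); im,d=optics.get_image("wrist")
    W=cloud(c,d).reshape(-1,3); Q=(W-s["tool_pos"])@rot(s["tcp_rot"]); P=Q[(np.hypot(Q[:,0],Q[:,1])<.035)&(Q[:,2]>.02)&(Q[:,2]<.04)]
    S=P[abs(P[:,1])<.02]; print("hand top z",np.percentile(S[:,2],[10,30,50]).round(4),"xmax",P[:,0].max())
E
python3 - <<'E'
from h import *
handtop(); F=toolR(False);T=toolR()
plan([("a",[.48,-.13,.27],F),("b",[.50,.02,.295],T),("c",railtcp([.029,.0,.15]),T),("d",railtcp([.029,.0,.0935]),T)])
E
```

```text
hand top z [0.0295 0.0301 0.0306] xmax 0.027148417150748838
a [-0.074, -0.903, -0.086, 0.0, -0.004, -0.001]
b [-0.013, -0.757, -0.126, 0.0, 0.166, 0.001]
c [0.203, -0.64, 0.223, 0.0, 0.0, -0.0]
d [0.001, -0.001, 0.282, 0.0, 0.0, -0.0]
```

>>> jog_arm:
  motion:
    - [[-0.01, -0.09, -0.02, 0, 0, 0], [-0.02, -0.24, -0.04, 0, 0, 0], [-0.04, -0.4, -0.06, 0, 0, 0], [-0.05, -0.57, -0.08, 0, 0, 0], [-0.07, -0.74, -0.086, 0, 0, 0], [-0.074, -0.903, -0.086, 0, -0.004, 0], [-0.074, -0.903, -0.086, 0, -0.004, 0], [-0.074, -0.903, -0.086, 0, -0.004, 0]]

```text
t: 36.75
tool_pos: [0.4786, -0.1276, 0.2673]
tcp_rot: [0.997, -0.073, -0.003, -0.001]
wrist_force: [-0.6, -0.3, -1.5]
opening: 0.0527
grasp_force: 63.1
```

>>> jog_arm:
  motion:
    - [[0, -0.09, -0.02, 0, 0.02, 0], [-0.01, -0.22, -0.05, 0, 0.05, 0], [-0.01, -0.36, -0.08, 0, 0.08, 0], [-0.01, -0.5, -0.1, 0, 0.11, 0], [-0.01, -0.64, -0.12, 0, 0.14, 0], [-0.013, -0.757, -0.126, 0, 0.166, 0], [-0.013, -0.757, -0.126, 0, 0.166, 0], [-0.013, -0.757, -0.126, 0, 0.166, 0]]

```text
t: 37.55
tool_pos: [0.4987, 0.02, 0.2928]
tcp_rot: [0.989, -0.074, 0.127, 0.01]
wrist_force: [-0.4, -0.7, -0.9]
opening: 0.0529
grasp_force: 63.1
```

>>> jog_arm:
  motion:
    - [[0.02, -0.08, 0.02, 0, 0, 0], [0.06, -0.2, 0.06, 0, 0, 0], [0.1, -0.32, 0.1, 0, 0, 0], [0.14, -0.44, 0.15, 0, 0, 0], [0.18, -0.56, 0.19, 0, 0, 0], [0.203, -0.64, 0.22, 0, 0, 0], [0.203, -0.64, 0.22, 0, 0, 0], [0.203, -0.64, 0.22, 0, 0, 0]]

```text
t: 38.35
tool_pos: [0.5682, 0.1369, 0.2607]
tcp_rot: [0.989, -0.076, 0.127, 0.01]
wrist_force: [-0.8, -0.8, -1.6]
opening: 0.0526
grasp_force: 63.1
```

```bash
python3 - <<'E'
from h import *
T=toolR(); M,o=railpose(); s=status.state(); print((M.T@(s["tool_pos"]-o)).round(4))
plan([("d",railtcp([.029,.0,.0935]),T)])
E
```

```text
[ 0.0278 -0.0023  0.1485]
d [0.008, -0.012, 0.275, 0.001, 0.004, -0.002]
```

>>> jog_arm:
  motion:
    - [[0.008, -0.012, 0.05, 0, 0.004, 0], [0.008, -0.012, 0.11, 0, 0.004, 0], [0.008, -0.012, 0.17, 0, 0.004, 0], [0.008, -0.012, 0.22, 0, 0.004, 0], [0.008, -0.012, 0.26, 0, 0.004, 0], [0.008, -0.012, 0.28, 0, 0.004, 0], [0.008, -0.012, 0.28, 0, 0.004, 0], [0.008, -0.012, 0.28, 0, 0.004, 0]]

```text
t: 39.15
tool_pos: [0.5845, 0.1397, 0.2076]
tcp_rot: [0.989, -0.074, 0.131, 0.009]
wrist_force: [-0.5, -0.2, -2.4]
opening: 0.0525
grasp_force: 63.1
```

>>> jog_arm:
  motion:
    - [[0, 0, 0.003, 0, 0, 0], [0, 0, 0.006, 0, 0, 0], [0, 0, 0.01, 0, 0, 0], [0, 0, 0.013, 0, 0, 0], [0, 0, 0.016, 0, 0, 0], [0, 0, 0.019, 0, 0, 0], [0, 0, 0.019, 0, 0, 0], [0, 0, 0.019, 0, 0, 0]]

```text
t: 39.95
tool_pos: [0.5852, 0.1396, 0.2047]
tcp_rot: [0.989, -0.074, 0.131, 0.009]
wrist_force: [-4.2, 0.6, 7.9]
opening: 0.0526
grasp_force: 64.0
```

```bash
cat >> h.py <<'E'
def rs():
    M,o=railpose(); s=status.state(); print("rail tcp",(M.T@(s["tool_pos"]-o)).round(4),"F",(M.T@s["wrist_force"]).round(1))
E
python3 -c "
from h import *
rs()"
```

```text
rail tcp [0.0291 0.0028 0.0902] F [-2.1 -0.   8.7]
```

>>> jog_arm:
  motion:
    - [[-0.003, 0, 0, 0, 0, 0], [-0.006, 0, -0.002, 0, 0, 0], [-0.01, 0, -0.002, 0, 0, 0], [-0.014, 0, -0.003, 0, 0, 0], [-0.018, 0, -0.003, 0, 0, 0], [-0.022, 0, -0.004, 0, 0, 0], [-0.026, 0, -0.004, 0, 0, 0], [-0.026, 0, -0.004, 0, 0, 0]]

```text
t: 40.75
tool_pos: [0.5822, 0.1401, 0.204]
tcp_rot: [0.988, -0.075, 0.133, 0.009]
wrist_force: [5.6, -1.5, 3.0]
opening: 0.0525
grasp_force: 63.4
```

```bash
python3 -c "
from h import *
rs()"
```

```text
rail tcp [0.0261 0.003  0.0904] F [ 6.4 -0.6  1.4]
```

Lip contact on r1. I'll relax the push, release and back off.

>>> jog_arm:
  motion:
    - [[0.002, 0, 0.002, 0, 0, 0], [0.004, 0, 0.005, 0, 0, 0], [0.004, 0, 0.006, 0, 0, 0], [0.004, 0, 0.006, 0, 0, 0], [0.004, 0, 0.006, 0, 0, 0], [0.004, 0, 0.006, 0, 0, 0], [0.004, 0, 0.006, 0, 0, 0], [0.004, 0, 0.006, 0, 0, 0]]

```text
t: 41.55
tool_pos: [0.5825, 0.1401, 0.2039]
tcp_rot: [0.988, -0.075, 0.133, 0.009]
wrist_force: [0.5, -0.9, 13.7]
opening: 0.0525
grasp_force: 64.5
```

>>> jog_arm:
  motion:
    - [[0, 0, 0, 0, 0, 0], [0, 0, 0, 0, 0, 0], [0, 0, 0, 0, 0, 0], [0, 0, 0, 0, 0, 0], [0, 0, 0, 0, 0, 0], [0, 0, 0, 0, 0, 0], [0, 0, 0, 0, 0, 0], [0, 0, 0, 0, 0, 0]]
  grip: 0.65

```text
t: 42.35
tool_pos: [0.5813, 0.1401, 0.2023]
tcp_rot: [0.989, -0.074, 0.131, 0.009]
wrist_force: [0.5, -0.8, 0.4]
opening: 0.0703
grasp_force: 0.0
```

>>> jog_arm:
  motion:
    - [[0, 0, -0.03, 0, 0, 0], [0, 0, -0.08, 0, 0, 0], [0, 0, -0.16, 0, 0, 0], [0, 0, -0.26, 0, 0, 0], [0, 0, -0.36, 0, 0, 0], [0, 0, -0.46, 0, 0, 0], [0, 0, -0.46, 0, 0, 0], [0, 0, -0.46, 0, 0, 0]]

```text
t: 43.15
tool_pos: [0.5576, 0.1436, 0.2919]
tcp_rot: [0.988, -0.074, 0.131, 0.009]
wrist_force: [0.9, 0.1, -0.3]
opening: 0.0703
grasp_force: 0.0
```

```bash
python3 - <<'E'
from h import *
wristfit([0,.09]); F=toolR(False); T=toolR()
plan([("1",[.51,.03,.31],T),("2",[.50,-.12,.29],F),("3",[.52,-.25,.28],F),("r2",[.574,-.336,.20],F),("down",[.574,-.336,.101],F)])
E
```

```text
roll 0 6852 0.0599 tilt [-0.001 -0.001] [array([0.0266, 0.002 ]), np.float64(0.0272)]
roll 0.09 7077 0.0598 tilt [-0.002  0.   ] [array([0.0271, 0.0896]), np.float64(0.0274)]
face z -0.00040138296469400734 lip x [-0.00400359  0.04528806] upper edge 0.04615257508194591
1 [-0.12, 0.596, -0.131, -0.001, -0.001, -0.0]
2 [0.035, 0.749, 0.114, 0.0, -0.166, -0.001]
3 [0.196, 0.628, 0.05, 0.0, -0.0, 0.0]
r2 [0.33, 0.385, 0.401, 0.0, -0.0, 0.0]
down [-0.0, -0.0, 0.495, 0.0, -0.0, 0.0]
```

>>> jog_arm:
  motion:
    - [[-0.01, 0.06, -0.04, 0, 0, 0], [-0.03, 0.16, -0.08, 0, 0, 0], [-0.05, 0.28, -0.1, 0, 0, 0], [-0.08, 0.4, -0.12, 0, 0, 0], [-0.1, 0.52, -0.131, 0, 0, 0], [-0.12, 0.596, -0.131, 0, 0, 0], [-0.12, 0.596, -0.131, 0, 0, 0], [-0.12, 0.596, -0.131, 0, 0, 0]]

```text
t: 44.0
tool_pos: [0.5101, 0.03, 0.31]
tcp_rot: [0.989, -0.075, 0.131, 0.009]
wrist_force: [-0.1, 0.8, 0.3]
opening: 0.0705
grasp_force: 0.0
```

>>> jog_arm:
  motion:
    - [[0, 0.08, 0.01, 0, -0.03, 0], [0.01, 0.2, 0.03, 0, -0.06, 0], [0.02, 0.34, 0.05, 0, -0.09, 0], [0.02, 0.48, 0.08, 0, -0.12, 0], [0.03, 0.62, 0.1, 0, -0.15, 0], [0.035, 0.749, 0.114, 0, -0.166, 0], [0.035, 0.749, 0.114, 0, -0.166, 0], [0.035, 0.749, 0.114, 0, -0.166, 0]]
  grip: 1

```text
t: 44.8
tool_pos: [0.5009, -0.1191, 0.2894]
tcp_rot: [0.997, -0.075, 0.001, -0.001]
wrist_force: [0.2, 0.5, -0.0]
opening: 0.0852
grasp_force: 0.0
```

>>> jog_arm:
  motion:
    - [[0.02, 0.08, 0.01, 0, 0, 0], [0.06, 0.2, 0.02, 0, 0, 0], [0.1, 0.33, 0.03, 0, 0, 0], [0.14, 0.46, 0.04, 0, 0, 0], [0.18, 0.59, 0.05, 0, 0, 0], [0.196, 0.628, 0.05, 0, 0, 0], [0.196, 0.628, 0.05, 0, 0, 0], [0.196, 0.628, 0.05, 0, 0, 0]]

```text
t: 45.6
tool_pos: [0.5208, -0.2472, 0.2797]
tcp_rot: [0.997, -0.073, 0.001, -0.001]
wrist_force: [0.1, 0.8, -0.4]
opening: 0.0854
grasp_force: 0.0
```

>>> jog_arm:
  motion:
    - [[0.05, 0.06, 0.03, 0, 0, 0], [0.12, 0.15, 0.08, 0, 0, 0], [0.2, 0.24, 0.15, 0, 0, 0], [0.28, 0.33, 0.24, 0, 0, 0], [0.33, 0.385, 0.33, 0, 0, 0], [0.33, 0.385, 0.4, 0, 0, 0], [0.33, 0.385, 0.4, 0, 0, 0], [0.33, 0.385, 0.4, 0, 0, 0]]

```text
t: 46.4
tool_pos: [0.5743, -0.3335, 0.2]
tcp_rot: [0.997, -0.074, 0.001, -0.001]
wrist_force: [0.8, 1.2, 0.2]
opening: 0.0852
grasp_force: 0.0
```

```bash
python3 - <<'E'
from h import *
standfit(); F=toolR(False); plan([("over",[.574,-.3365,.2],F),("down",[.574,-.3365,.101],F)])
E
```

```text
6679 0.07174416319776565 ((0.574950098991394, -0.33702754974365234), 0.02704688534140587)
over [-0.001, 0.013, 0.003, -0.001, -0.002, 0.001]
down [-0.0, -0.0, 0.495, -0.0, 0.0, 0.0]
```

>>> jog_arm:
  motion:
    - [[0.002, 0.015, 0.04, 0, 0, 0], [0.002, 0.015, 0.12, 0, 0, 0], [0.002, 0.015, 0.21, 0, 0, 0], [0.002, 0.015, 0.3, 0, 0, 0], [0.002, 0.015, 0.4, 0, 0, 0], [0.002, 0.015, 0.495, 0, 0, 0], [0.002, 0.015, 0.495, 0, 0, 0], [0.002, 0.015, 0.495, 0, 0, 0]]

```text
t: 47.25
tool_pos: [0.5741, -0.3386, 0.1001]
tcp_rot: [0.997, -0.075, 0.001, -0.001]
wrist_force: [0.2, -0.1, -0.2]
opening: 0.0855
grasp_force: 0.0
```

>>> jog_arm:
  motion:
    - [[0, 0, 0, 0, 0, 0], [0, 0, 0, 0, 0, 0], [0, 0, 0, 0, 0, 0], [0, 0, 0, 0, 0, 0], [0, 0, 0, 0, 0, 0], [0, 0, 0, 0, 0, 0], [0, 0, 0, 0, 0, 0], [0, 0, 0, 0, 0, 0]]
  grip: -1

```text
t: 48.05
tool_pos: [0.5753, -0.339, 0.1022]
tcp_rot: [0.997, -0.075, 0.002, -0.0]
wrist_force: [0.0, 0.1, 6.7]
opening: 0.0524
grasp_force: 63.2
```

>>> jog_arm:
  motion:
    - [[0, 0, -0.04, 0, 0, 0], [0, 0, -0.12, 0, 0, 0], [0, 0, -0.22, 0, 0, 0], [0, 0, -0.34, 0, 0, 0], [0, 0, -0.46, 0, 0, 0], [0, 0, -0.6, 0, 0, 0], [0, 0, -0.75, 0, 0, 0], [0, 0, -0.75, 0, 0, 0]]

```text
t: 48.85
tool_pos: [0.5762, -0.34, 0.2565]
tcp_rot: [0.997, -0.075, 0.006, 0.001]
wrist_force: [1.6, -0.8, -0.9]
opening: 0.0527
grasp_force: 63.0
```

```bash
python3 - <<'E'
from h import *
handtop(); F=toolR(False);T=toolR()
plan([("a",[.52,-.18,.28],F),("b",[.50,-.03,.295],T),("c",railtcp([.029,-.088,.15]),T),("d",railtcp([.029,-.088,.0935]),T)])
E
```

```text
hand top z [0.0297 0.0303 0.0308] xmax 0.02648824633246006
a [-0.391, -0.747, -0.134, 0.0, -0.005, -0.0]
b [-0.211, -0.726, -0.075, 0.0, 0.167, -0.0]
c [0.167, -0.448, 0.213, 0.001, -0.0, -0.0]
d [-0.0, -0.0, 0.283, -0.0, -0.0, -0.0]
```

>>> jog_arm:
  motion:
    - [[-0.05, -0.09, -0.03, 0, 0, 0], [-0.11, -0.22, -0.06, 0, 0, 0], [-0.18, -0.36, -0.09, 0, 0, 0], [-0.26, -0.5, -0.12, 0, 0, 0], [-0.34, -0.64, -0.134, 0, 0, 0], [-0.391, -0.747, -0.134, 0, -0.005, 0], [-0.391, -0.747, -0.134, 0, -0.005, 0], [-0.391, -0.747, -0.134, 0, -0.005, 0]]

```text
t: 49.7
tool_pos: [0.5186, -0.1793, 0.277]
tcp_rot: [0.997, -0.074, -0.003, -0.001]
wrist_force: [-0.3, -1.0, -1.3]
opening: 0.0522
grasp_force: 63.1
```

>>> jog_arm:
  motion:
    - [[-0.03, -0.09, -0.02, 0, 0.02, 0], [-0.06, -0.22, -0.04, 0, 0.05, 0], [-0.1, -0.36, -0.06, 0, 0.08, 0], [-0.14, -0.5, -0.075, 0, 0.11, 0], [-0.18, -0.63, -0.075, 0, 0.14, 0], [-0.211, -0.726, -0.075, 0, 0.167, 0], [-0.211, -0.726, -0.075, 0, 0.167, 0], [-0.211, -0.726, -0.075, 0, 0.167, 0]]

```text
t: 50.5
tool_pos: [0.4993, -0.0304, 0.2927]
tcp_rot: [0.989, -0.075, 0.127, 0.01]
wrist_force: [0.6, -0.3, -1.6]
opening: 0.0525
grasp_force: 63.2
```

>>> jog_arm:
  motion:
    - [[0.02, -0.06, 0.02, 0, 0, 0], [0.05, -0.14, 0.06, 0, 0, 0], [0.08, -0.22, 0.1, 0, 0, 0], [0.11, -0.31, 0.14, 0, 0, 0], [0.14, -0.4, 0.18, 0, 0, 0], [0.167, -0.448, 0.213, 0, 0, 0], [0.167, -0.448, 0.213, 0, 0, 0], [0.167, -0.448, 0.213, 0, 0, 0]]

```text
t: 51.3
tool_pos: [0.555, 0.0507, 0.26]
tcp_rot: [0.989, -0.076, 0.127, 0.01]
wrist_force: [-0.4, -1.3, -1.3]
opening: 0.0529
grasp_force: 63.2
```

```bash
python3 - <<'E'
from h import *
rs(); plan([("d",railtcp([.029,-.088,.0925]),toolR())])
E
```

```text
rail tcp [ 0.0275 -0.0895  0.1479] F [-0.6 -1.3 -1.2]
d [0.009, -0.008, 0.277, 0.001, 0.004, -0.002]
```

>>> jog_arm:
  motion:
    - [[0.009, -0.008, 0.05, 0, 0.004, 0], [0.009, -0.008, 0.11, 0, 0.004, 0], [0.009, -0.008, 0.17, 0, 0.004, 0], [0.009, -0.008, 0.22, 0, 0.004, 0], [0.009, -0.008, 0.26, 0, 0.004, 0], [0.009, -0.008, 0.277, 0, 0.004, 0], [0.009, -0.008, 0.277, 0, 0.004, 0], [0.009, -0.008, 0.277, 0, 0.004, 0]]

```text
t: 52.1
tool_pos: [0.5711, 0.0519, 0.2073]
tcp_rot: [0.989, -0.074, 0.131, 0.009]
wrist_force: [0.6, 0.2, -0.9]
opening: 0.0526
grasp_force: 63.2
```

>>> jog_arm:
  motion:
    - [[0, 0, 0.003, 0, 0, 0], [0, 0, 0.006, 0, 0, 0], [0, 0, 0.01, 0, 0, 0], [0, 0, 0.013, 0, 0, 0], [0, 0, 0.016, 0, 0, 0], [0, 0, 0.019, 0, 0, 0], [0, 0, 0.019, 0, 0, 0], [0, 0, 0.019, 0, 0, 0]]

```text
t: 52.9
tool_pos: [0.5717, 0.0518, 0.2048]
tcp_rot: [0.989, -0.074, 0.131, 0.009]
wrist_force: [-5.6, 1.1, 12.4]
opening: 0.053
grasp_force: 64.6
```

>>> jog_arm:
  motion:
    - [[-0.003, 0, 0, 0, 0, 0], [-0.006, 0, -0.002, 0, 0, 0], [-0.01, 0, -0.002, 0, 0, 0], [-0.014, 0, -0.003, 0, 0, 0], [-0.018, 0, -0.003, 0, 0, 0], [-0.022, 0, -0.004, 0, 0, 0], [-0.026, 0, -0.004, 0, 0, 0], [-0.026, 0, -0.004, 0, 0, 0]]

```text
t: 53.7
tool_pos: [0.5695, 0.0523, 0.2044]
tcp_rot: [0.988, -0.075, 0.134, 0.009]
wrist_force: [3.1, -1.5, 6.5]
opening: 0.0523
grasp_force: 63.8
```

```bash
python3 -c "
from h import *
rs()"
```

```text
rail tcp [ 0.0266 -0.0858  0.0906] F [ 4.9 -1.   5.4]
```

>>> jog_arm:
  motion:
    - [[-0.002, 0, -0.002, 0, 0, 0], [-0.004, 0, -0.003, 0, 0, 0], [-0.006, 0, -0.003, 0, 0, 0], [-0.006, 0, -0.003, 0, 0, 0], [-0.004, 0, 0, 0, 0, 0], [-0.002, 0, 0.003, 0, 0, 0], [-0.002, 0, 0.003, 0, 0, 0], [-0.002, 0, 0.003, 0, 0, 0]]

```text
t: 54.5
tool_pos: [0.5694, 0.0523, 0.2043]
tcp_rot: [0.988, -0.075, 0.134, 0.009]
wrist_force: [2.2, -0.8, 10.8]
opening: 0.0527
grasp_force: 64.4
```

>>> jog_arm:
  motion:
    - [[0, 0, 0, 0, 0, 0], [0, 0, 0, 0, 0, 0], [0, 0, 0, 0, 0, 0], [0, 0, 0, 0, 0, 0], [0, 0, 0, 0, 0, 0], [0, 0, 0, 0, 0, 0], [0, 0, 0, 0, 0, 0], [0, 0, 0, 0, 0, 0]]
  grip: 0.65

```text
t: 55.3
tool_pos: [0.5666, 0.0525, 0.2022]
tcp_rot: [0.989, -0.074, 0.131, 0.009]
wrist_force: [-0.1, 0.1, 0.2]
opening: 0.0704
grasp_force: 0.0
```

>>> jog_arm:
  motion:
    - [[0, 0, -0.03, 0, 0, 0], [0, 0, -0.08, 0, 0, 0], [0, 0, -0.16, 0, 0, 0], [0, 0, -0.26, 0, 0, 0], [0, 0, -0.36, 0, 0, 0], [0, 0, -0.46, 0, 0, 0], [0, 0, -0.46, 0, 0, 0], [0, 0, -0.46, 0, 0, 0]]

```text
t: 56.1
tool_pos: [0.5429, 0.056, 0.2918]
tcp_rot: [0.988, -0.074, 0.131, 0.009]
wrist_force: [-0.1, 0.4, 0.2]
opening: 0.0706
grasp_force: 0.0
```

```bash
python3 - <<'E'
from h import *
wristfit([-.088,0]); rs()
c=optics.get_calibration("top"); b,n,im,W=bin_(); print(b,n)
cv2.imwrite("pics/t2.png",im[:,:,::-1])
E
```

```text
roll -0.088 6878 0.06 tilt [-0.    -0.001] [array([ 0.0262, -0.0867]), np.float64(0.0271)]
roll 0 7144 0.0599 tilt [-0.003  0.001] [array([0.0264, 0.0015]), np.float64(0.0276)]
face z -0.00029159548208876286 lip x None upper edge 0.04354405744107621
rail tcp [ 0.023  -0.0862  0.1813] F [ 0.3 -0.4 -0.1]
((0.45831483602523804, 0.0008087828755378723), (0.13886933028697968, 0.07242569327354431), 10.331274032592773) 378
```

View pics/t2.png

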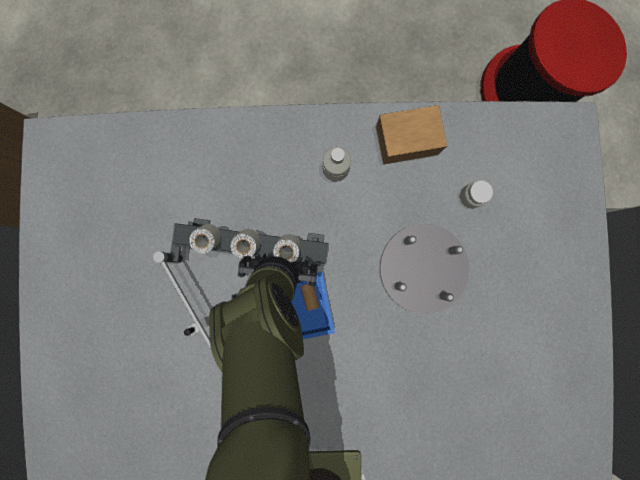

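All three rolls stand against the lip, at rail x of 26 to 27 mm with no tilt, and the bin and the bystanders haven't moved. Next is the keeper, which I'll push at the knob with the fingers closed.

```bash
cat >> h.py <<'E'
def V(head): return R.from_euler('z',head,degrees=True).as_matrix()@np.diag([1,-1,-1.])
E
python3 - <<'E'
from h import *
print(status.state()["joints"].round(2))
plan([("1",[.47,.12,.32],V(5)),("2",[.42,.29,.32],V(23.7))])
E
```

```text
[-0.22  0.54 -0.02  2.02  0.31  0.35 -2.23]
1 [-0.355, -0.263, -0.247, 0.019, -0.166, -0.15]
2 [-0.176, -0.868, -0.001, 0.0, -0.0, -0.208]
```

>>> jog_arm:
  motion:
    - [[-0.04, -0.03, -0.05, 0, -0.03, -0.02], [-0.1, -0.08, -0.1, 0, -0.06, -0.05], [-0.17, -0.13, -0.15, 0.01, -0.09, -0.08], [-0.24, -0.18, -0.2, 0.01, -0.12, -0.11], [-0.31, -0.23, -0.247, 0.019, -0.15, -0.14], [-0.355, -0.263, -0.247, 0.019, -0.166, -0.15], [-0.355, -0.263, -0.247, 0.019, -0.166, -0.15], [-0.355, -0.263, -0.247, 0.019, -0.166, -0.15]]
  grip: -1

```text
t: 57.0
tool_pos: [0.4704, 0.1196, 0.3195]
tcp_rot: [0.999, 0.043, 0.0, 0.001]
wrist_force: [-0.0, -1.0, -0.0]
opening: -0.0004
grasp_force: 0.0
```

>>> jog_arm:
  motion:
    - [[-0.02, -0.08, 0, 0, 0, -0.02], [-0.05, -0.22, 0, 0, 0, -0.05], [-0.08, -0.38, 0, 0, 0, -0.09], [-0.11, -0.55, 0, 0, 0, -0.13], [-0.14, -0.72, 0, 0, 0, -0.17], [-0.176, -0.868, 0, 0, 0, -0.208], [-0.176, -0.868, 0, 0, 0, -0.208], [-0.176, -0.868, 0, 0, 0, -0.208]]

```text
t: 57.8
tool_pos: [0.4195, 0.2909, 0.32]
tcp_rot: [0.978, 0.206, 0.0, 0.0]
wrist_force: [-0.1, -0.8, 0.0]
opening: 0.0004
grasp_force: 0.0
```

```bash
python3 - <<'E'
from h import *
c=optics.get_calibration("wrist"); im,d=optics.get_image("wrist"); cv2.imwrite("pics/w8.png",im[:,:,::-1]); W=cloud(c,d); np.save("pics/w8.npy",W)
s=status.state(); print(s["tool_pos"],s["joints"].round(2),proj(c,[[.4184,.2578,.178],[.573,.326,.147]]))
P=W.reshape(-1,3); S=P[(abs(P[:,2]-.178)<.004)&(np.hypot(P[:,0]-.418,P[:,1]-.258)<.02)]; print(len(S),S.mean(0) if len(S) else 0)
E
```

```text
[0.42003674 0.28973219 0.31993539] [-0.48  0.53 -0.34  1.88  0.25  0.77 -2.11] [[378.24884935 284.99755693]
 [382.79242758 -52.5425472 ]]
527 [0.41833114 0.25825124 0.17880248]
```

View pics/w8.png

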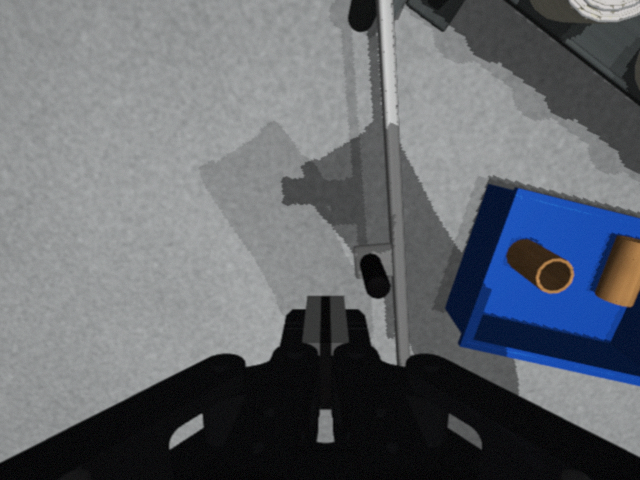

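The knob top is at (375,285) and the closed fingers are beside it on the outer side. I'll plan the push arc from here.

```bash
cat >> h.py <<'E'
def arc(deg,off,z=.221,piv=np.array([.5734,.3261]),k0=np.array([.4183,.2583])):
    r=k0-piv; rad=np.hypot(*r); a=np.degrees(np.arctan2(r[1],r[0]))+deg; e=np.array([np.cos(np.radians(a)),np.sin(np.radians(a))]); t=np.array([-e[1],e[0]])
    return [*(piv+rad*e-off*t),z], V(a+180)
E
python3 - <<'E'
from h import *
plan([("side",*arc(0,.045,.32)),("down",*arc(0,.045))]+[(f"{d}",*arc(d,.0205)) for d in (0,7,14,21,28,35,42,47)])
print(arc(52,.02)[0])
E
```

```text
side [-0.071, -0.085, -0.0, 0.001, -0.0, 0.001]
down [0.0, 0.0, 0.495, 0.0, -0.0, -0.0]
0 [0.0, 0.123, -0.0, 0.0, -0.0, -0.0]
7 [-0.006, 0.104, -0.0, 0.0, -0.0, -0.078]
14 [-0.006, 0.104, -0.0, 0.0, -0.0, -0.078]
21 [-0.006, 0.104, -0.0, 0.0, -0.0, -0.077]
28 [-0.007, 0.103, -0.0, 0.0, -0.0, -0.078]
35 [-0.006, 0.104, -0.0, 0.0, -0.0, -0.078]
42 [-0.006, 0.104, -0.0, 0.0, -0.0, -0.078]
47 [-0.006, 0.075, -0.0, 0.0, -0.0, -0.055]
[np.float64(0.5119653354607409), np.float64(0.1671074467374377), 0.221]
```

>>> jog_arm:
  motion:
    - [[-0.04, -0.05, 0, 0, 0, 0], [-0.071, -0.085, 0.02, 0, 0, 0], [-0.071, -0.085, 0.12, 0, 0, 0], [-0.071, -0.085, 0.24, 0, 0, 0], [-0.071, -0.085, 0.36, 0, 0, 0], [-0.071, -0.085, 0.46, 0, 0, 0], [-0.071, -0.085, 0.495, 0, 0, 0], [-0.071, -0.085, 0.495, 0, 0, 0]]

```text
t: 58.65
tool_pos: [0.3997, 0.2996, 0.2206]
tcp_rot: [0.979, 0.205, -0.0, 0.001]
wrist_force: [0.3, -0.8, -0.2]
opening: 0.0
grasp_force: 0.0
```

>>> jog_arm:
  motion:
    - [[0, 0.02, 0, 0, 0, 0], [0, 0.04, 0, 0, 0, 0], [0, 0.06, 0, 0, 0, 0], [0, 0.08, 0, 0, 0, 0], [0, 0.1, 0, 0, 0, 0], [0, 0.123, 0, 0, 0, 0], [0, 0.123, 0, 0, 0, 0], [0, 0.123, 0, 0, 0, 0]]

```text
t: 59.45
tool_pos: [0.4104, 0.2773, 0.2212]
tcp_rot: [0.979, 0.205, 0.001, 0.0]
wrist_force: [0.4, 0.7, -0.9]
opening: -0.0001
grasp_force: 0.0
```

>>> jog_arm:
  motion:
    - [[-0.003, 0.026, 0, 0, 0, -0.019], [-0.005, 0.052, 0, 0, 0, -0.039], [-0.006, 0.078, 0, 0, 0, -0.058], [-0.006, 0.104, 0, 0, 0, -0.078], [-0.006, 0.13, 0, 0, 0, -0.097], [-0.005, 0.156, 0, 0, 0, -0.117], [-0.003, 0.182, 0, 0, 0, -0.136], [0, 0.208, 0, 0, 0, -0.156]]

```text
t: 60.25
tool_pos: [0.4272, 0.2388, 0.2212]
tcp_rot: [0.946, 0.324, 0.0, 0.0]
wrist_force: [-0.2, -0.0, -0.7]
opening: -0.0
grasp_force: 0.3
```

```bash
cat >> h.py <<'E'
def knob():
    c=optics.get_calibration("wrist"); im,d=optics.get_image("wrist"); W=cloud(c,d).reshape(-1,3); s=status.state(); Q=(W-s["tool_pos"])@rot(s["tcp_rot"])
    dark=im.reshape(-1,3).max(1)<60
    m=(abs(W[:,2]-.177)<.005)&(Q[:,1]>.014)&(Q[:,1]<.08)&(abs(Q[:,0])<.04)&dark; print("knob",m.sum(),W[m].mean(0).round(4) if m.any() else None,"tool frame",Q[m].mean(0).round(4) if m.any() else None)
E
python3 - <<'E'
from h import *
knob(); s=status.state(); print(s["tool_pos"],arc(14,.0205)[0],s["wrist_force"],s["joints"].round(2))
E
```

```text
knob 827 [0.4431 0.2237 0.1774] tool frame [0.0036 0.0204 0.0438]
[0.42775221 0.23766007 0.22115691] [np.float64(0.42679807870179914), np.float64(0.23903119576061627), 0.221] [ 0.43448541 -0.78925268 -0.93154494] [-0.39  0.67 -0.34  2.04  0.45  0.5  -1.97]
```

The knob stays centred on the finger, so I'll continue along the arc.

>>> jog_arm:
  motion:
    - [[-0.001, 0.026, 0, 0, 0, -0.019], [-0.003, 0.052, 0, 0, 0, -0.039], [-0.004, 0.078, 0, 0, 0, -0.058], [-0.004, 0.104, 0, 0, 0, -0.078], [-0.003, 0.13, 0, 0, 0, -0.097], [-0.001, 0.156, 0, 0, 0, -0.117], [0.002, 0.182, 0, 0, 0, -0.136], [0.005, 0.208, 0, 0, 0, -0.156]]

```text
t: 61.1
tool_pos: [0.4532, 0.2065, 0.2212]
tcp_rot: [0.899, 0.438, 0.0, 0.0]
wrist_force: [-1.1, -0.1, -0.5]
opening: -0.0005
grasp_force: 0.3
```

>>> jog_arm:
  motion:
    - [[-0.002, 0.026, 0, 0, 0, -0.019], [-0.004, 0.052, 0, 0, 0, -0.039], [-0.005, 0.078, 0, 0, 0, -0.058], [-0.005, 0.104, 0, 0, 0, -0.078], [-0.004, 0.13, 0, 0, 0, -0.097], [-0.002, 0.156, 0, 0, 0, -0.117], [0.0, 0.182, 0, 0, 0, -0.136], [0.003, 0.208, 0, 0, 0, -0.156]]

```text
t: 61.9
tool_pos: [0.4863, 0.1811, 0.2212]
tcp_rot: [0.839, 0.544, -0.0, 0.001]
wrist_force: [0.3, -0.1, 0.2]
opening: 0.0002
grasp_force: 0.3
```

```bash
python3 - <<'E'
from h import *
knob(); s=status.state(); print(s["tool_pos"],arc(42,.0205)[0],s["wrist_force"],s["joints"].round(2))
E
```

```text
knob 674 [0.5066 0.1744 0.1772] tool frame [0.0024 0.0201 0.044 ]
[0.48725212 0.18043628 0.2211284 ] [np.float64(0.48483451407742195), np.float64(0.18039737578445048), 0.221] [-0.04807168 -0.39904516  0.65149939] [-0.13  0.72 -0.51  1.95  0.59  0.62 -1.45]
```

>>> jog_arm:
  motion:
    - [[-0.001, 0.014, 0, 0, 0, -0.01], [-0.002, 0.028, 0, 0, 0, -0.021], [-0.003, 0.042, 0, 0, 0, -0.031], [-0.004, 0.056, 0, 0, 0, -0.042], [-0.005, 0.07, 0, 0, 0, -0.052], [-0.005, 0.084, 0, 0, 0, -0.063], [-0.005, 0.098, 0, 0, 0, -0.073], [-0.005, 0.106, 0, 0, 0, -0.078]]

```text
t: 62.75
tool_pos: [0.5056, 0.1719, 0.2213]
tcp_rot: [0.805, 0.594, 0.0, 0.0]
wrist_force: [-1.4, -1.3, 0.9]
opening: -0.0003
grasp_force: 0.2
```

>>> jog_arm:
  motion:
    - [[0, 0.005, 0, 0, 0, -0.004], [0, 0.01, 0, 0, 0, -0.008], [0, 0.015, 0, 0, 0, -0.012], [-0.001, 0.02, 0, 0, 0, -0.016], [-0.001, 0.025, 0, 0, 0, -0.02], [-0.001, 0.03, 0, 0, 0, -0.02], [-0.001, 0.03, 0, 0, 0, -0.02], [-0.001, 0.03, 0, 0, 0, -0.02]]

```text
t: 63.55
tool_pos: [0.511, 0.1702, 0.2214]
tcp_rot: [0.795, 0.606, 0.0, 0.0]
wrist_force: [-0.1, 0.4, -0.2]
opening: -0.0004
grasp_force: 0.2
```

```bash
python3 - <<'E'
from h import *
knob(); s=status.state(); print(s["tool_pos"],s["wrist_force"],rot()[:,1])
E
```

```text
knob 562 [0.5318 0.1659 0.1769] tool frame [0.0014 0.0211 0.0445]
[0.51101615 0.1701351  0.22139691] [-1.23917513 -0.76028183 -0.10239686] [ 0.96421571 -0.265116    0.00125567]
```

Not at the stop yet, so I'll keep pushing slowly.

>>> jog_arm:
  motion:
    - [[0, 0.004, 0, 0, 0, 0], [0, 0.008, 0, 0, 0, 0], [0, 0.012, 0, 0, 0, 0], [0, 0.016, 0, 0, 0, 0], [0, 0.02, 0, 0, 0, 0], [0, 0.02, 0, 0, 0, 0], [0, 0.02, 0, 0, 0, 0], [0, 0.02, 0, 0, 0, 0]]

```text
t: 64.4
tool_pos: [0.5117, 0.17, 0.2213]
tcp_rot: [0.795, 0.607, -0.002, -0.001]
wrist_force: [-9.7, 1.9, 4.5]
opening: -0.0001
grasp_force: 4.9
```

>>> jog_arm:
  motion:
    - [[0, 0.004, 0, 0, 0, 0], [0, 0.008, 0, 0, 0, 0], [0, 0.012, 0, 0, 0, 0], [0, 0.012, 0, 0, 0, 0], [0, 0.012, 0, 0, 0, 0], [0, 0.012, 0, 0, 0, 0], [0, 0.012, 0, 0, 0, 0], [0, 0.012, 0, 0, 0, 0]]

```text
t: 65.2
tool_pos: [0.512, 0.1699, 0.2212]
tcp_rot: [0.794, 0.608, -0.003, -0.002]
wrist_force: [-14.4, 3.2, 8.1]
opening: -0.0002
grasp_force: 7.4
```

The keeper is at its hard stop: force rises to 14 N with no further travel. I'll back off and clear the arm.

>>> jog_arm:
  motion:
    - [[0, -0.03, 0, 0, 0, 0], [0, -0.07, 0, 0, 0, 0], [0, -0.12, 0, 0, 0, 0], [0, -0.15, -0.05, 0, 0, 0], [0, -0.15, -0.15, 0, 0, 0], [0, -0.15, -0.28, 0, 0, 0], [0, -0.15, -0.4, 0, 0, 0], [0, -0.15, -0.4, 0, 0, 0]]

```text
t: 66.0
tool_pos: [0.4894, 0.1777, 0.3049]
tcp_rot: [0.795, 0.606, 0.004, 0.001]
wrist_force: [0.4, 0.4, 0.4]
opening: 0.0
grasp_force: 0.0
```

>>> jog_arm:
  motion:
    - [[0.1, -0.05, -0.05, 0, 0, 0], [-0.05, -0.1, -0.1, 0, 0, 0], [-0.2, -0.13, -0.15, 0, 0, 0], [-0.4, -0.16, -0.2, 0, 0, 0], [-0.6, -0.18, -0.2, 0, 0, 0], [-0.8, -0.2, -0.2, 0, 0, 0], [-0.95, -0.2, -0.2, 0, 0, 0], [-0.95, -0.2, -0.2, 0, 0, 0]]

```text
t: 66.8
tool_pos: [0.397, -0.0007, 0.3406]
tcp_rot: [0.797, 0.603, -0.002, 0.001]
wrist_force: [-0.5, -0.1, 0.0]
opening: -0.0001
grasp_force: 0.0
```

```bash
python3 - <<'E'
from h import *
rollfit()
ims=[]
for n in("scene","top"):
    im,d=optics.get_image(n); c=optics.get_calibration(n)
    if n=="top":
        W=cloud(c,d).reshape(-1,3); M,o=railpose(); h=np.arctan2(M[1,0],M[0,0]); B=(W-o)@R.from_euler('z',h).as_matrix()
        S=B[(abs(W[:,2]-.140)<.006)&(B[:,0]<-.02)&(B[:,0]>-.1)&(B[:,1]>-.16)&(B[:,1]<.17)]; print(len(S),np.polyfit(S[:,1],S[:,0],1),S[:,0].mean())
        im=cv2.resize(im[200:370,140:360],None,fx=2.5,fy=2.5)
    else: im=im[180:420,180:580]
    ims.append(cv2.resize(im,(560,int(im.shape[0]*560/im.shape[1]))))
im=np.vstack(ims); print(im.shape); cv2.imwrite("pics/f.png",cv2.resize(im,None,fx=590/im.shape[0],fy=590/im.shape[0])[:,:,::-1])
E
```

```text
roll near -0.09 399 0.0606 [array([ 0.0264, -0.086 ]), np.float64(0.0272)]
roll near 0 414 0.0605 [array([0.0068, 0.007 ]), np.float64(0.0468)]
roll near 0.09 394 0.0604 [array([0.027 , 0.0904]), np.float64(0.0274)]
560 [ 0.00706073 -0.03700133] -0.03685266638593808
(768, 560, 3)
```

View pics/f.png

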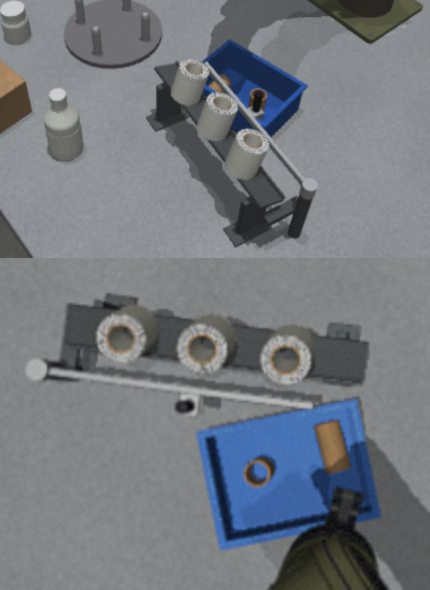

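The keeper is shut and parallel to the rail. All three rolls stand on the rail, and both cores are in the bin.

```bash
python3 -c "
from station import ticket
print(ticket.hand_in())"
```

```text
the job is handed in; nothing more can be done
None
```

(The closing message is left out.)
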